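Tighten the roller bearing's retaining ring with the pin spanner

TASK

Tighten the steel retaining ring on the green bearing pedestal with the pin spanner: first set both of its pins fully into two opposite holes of the ring, and only then turn the ring clockwise (as you face it) until it stops with its yellow mark at the yellow mark on the head. Then stand the spanner back on its wooden stand as you found it, bar across the two blocks and pins hanging between them, and let go. Leave the other things on the bench where they are.

Things in the scene. Friction and masses are not known exactly. Their poses are not given: they have to be found in the camera images.
- spanner: Pin spanner, 0.17-0.31 kg: dark steel bar 96 x 22 x 10 mm; on its middle an upright red grip plate 40 (x) x 10 (y) mm, 50 mm high above the bar; two 6 mm pins with tapered tips, 52 mm apart, stick 9 mm out of the bar's underside. Origin: centre of the bar's underside. x along the bar through both pins, z up along the grip. Starts standing on the stand; works either way round.
- pin_a (a point): tip of one pin, at x = +26, y = 0, z = -9 mm of the spanner; axes as the spanner's
- pin_b (a point): tip of the other pin, at x = -26, y = 0, z = -9 mm of the spanner; axes as the spanner's
- stand_seat (a point): Fixed wooden stand, base 130 x 75 x 12 mm; this point: middle of its seat, 32 mm above the table. Two blocks 28 (x) x 60 (y) mm, their tops level with this point, carry the ends of the spanner's bar; the pins hang in the gap between them (x -34 to +34 mm, 20 mm deep). x from block to block, z up. Spanner at home: bar along x, either way round, origin at this point.
- pedestal: Fixed green bearing pedestal, foot 150 x 125 mm. Origin on the table, below the centre of the ring's face; z up. Its round head is 104 mm across; the face with the ring is tilted 32 degrees from level and looks up and towards the pedestal's -x. Highest point 138 mm above the table.
- ring_face (a point): Centre of the outer face of the steel retaining ring, 110 mm above the table; turns with the ring. z: the ring's axis, out of the face, 32 degrees from vertical; x and y point to two neighbouring pin holes. Ring 77 mm outside, 29 mm inside, 2 mm proud of the green head around it; what lies inside it is sunk 2 mm or more.
- ring (a joint): Angle of the retaining ring in its seat, rad: grows as the ring turns clockwise seen from outside, facing it; free from 0 to 1.4, a hard stop at 1.4 is fully tight. Starts between 0 and 0.6. It drags with about 0.3 N m and stays where it is left.
- ring_mark (a point): yellow mark 10 x 4 mm on the ring's face, 32.5 mm from the axis, midway between the x and y holes; at the stop it points to the yellow mark on the green head, at the upper edge of the head. Axes as ring_face.
- hole0 (a point): point on the axis of the +x pin hole of the ring, 9 mm below the face. The four round holes are 9.5 mm wide and 10 mm deep, square to the face, 26 mm from the ring's axis. Axes as ring_face.
- hole1 (a point): point on the axis of the +y pin hole of the ring, 9 mm below the face. The four round holes are 9.5 mm wide and 10 mm deep, square to the face, 26 mm from the ring's axis. Axes as ring_face.
- hole2 (a point): point on the axis of the -x pin hole of the ring, 9 mm below the face. The four round holes are 9.5 mm wide and 10 mm deep, square to the face, 26 mm from the ring's axis. Axes as ring_face.
- hole3 (a point): point on the axis of the -y pin hole of the ring, 9 mm below the face. The four round holes are 9.5 mm wide and 10 mm deep, square to the face, 26 mm from the ring's axis. Axes as ring_face.
- ink_tin: bystander: round tin, 88 mm across and 52 mm high, steel with a black lid. Origin: centre of its underside.
- brayer: bystander: hand ink roller lying down: black rubber roller 38 mm thick and 100 mm long, wire frame, wooden handle, 155 mm over all, up to 38 mm high. Origin: on the table under the middle of the roller.
- gum_bottle: bystander: amber bottle, 64 mm across, 160 mm high. Origin: centre of its underside.
- brush_pot: bystander: white pot with three brushes, 80 mm across, 175 mm high with the brushes. Origin: centre of its underside.
- palette_knife: bystander: palette knife lying flat, 280 mm long, wooden handle, up to 20 mm high. Origin: centre of its underside.
- wrench: bystander: steel open-ended wrench lying flat, 180 mm long, 8 mm thick. Origin: centre of its underside.
- spare_bearing: bystander: plain steel ring lying flat, 62 mm across, 16 mm high, without pin holes. Origin: centre of its underside.
Mind the look-alikes: they are no part of the job. What is shaped like the spanner but pink or purple is not meant.

How it is judged:
By the outcome, as a careful person would: the job done as asked, in the order asked, and still so for the second after the job is handed in, with the robot touching nothing.
It also fails if it takes over 59 s, if anything falls off the work surface, if the arm or the gripper's body presses on something with over 40 N, if the wrist force passes 120 N, or if a joint passes its speed limit or range.

ROBOT

A 6-joint arm with a two-finger parallel gripper is mounted at the origin on the work surface. World frame = base frame: x ahead of the robot, y to its left, z up, the work surface at z = 0. Lengths are in m, angles in rad, forces in N, time in s.
With the tool pointing down it reaches from about 0.3 to 0.875 m from the base axis. Payload 6.4 kg.
Tool frame: the origin (TCP) lies on the centre line of the jaws, within the pads' length; the fingertips stand 19 mm ahead of it and the grasp point (between the pads) is the TCP; z points along the fingers, y is the line along which they close (so a half turn about z gives the same grasp; the last joint's range is limited). The gripper opens to 88 mm and grips with 3 to 60 N. Pads are 18 mm wide; open, the fingers measure 123 mm over their backs; the gripper's body (75 mm by 187 mm) begins 45 mm behind the grasp point.
Start: joints at [-1.553, 0.181, 1.607, -0, 1.354, -0.206], TCP at [0.128, -0.561, 0.22] pointing down, gripper open.
Joint ranges: [-2.99, 2.99], [-0.89, 2.07], [0.3, 2.58], [-1.14, 4.28], [0, 2.63], [-3.12, 3.12]. Speed limits (rad/s): [2.57, 2.57, 3.01, 3.14, 3.14, 3.14].

INTERFACE

Orientations are given as a 3x3 rotation matrix whose columns are the frame's x, y, z axes.
In Python, from rig import manip, cams gives the robot as it stands. The module is installed in compiled form; this text tells all that it offers.
- The arm moves only by the shell command python3 -m inch 'ROWS' [FORCE]. ROWS is JSON, a list of rows, each a list of 5 numbers: the opening, from -1 (shut) to 1 (fully open), then the shift along the world's x, y, z in units of 40 mm (1.0 is 40 mm), then the turn about the world's z in units of 5 degrees (1.0 is 5 degrees). A call has 1 to 5 rows; each row shifts and turns the commanded pose from where the row before left it; what a row does not reach is not made up. A row lasts 1/12 s, in which the tool goes at most 41.7 mm and 7.16 degrees, less where a joint would pass 70% of its speed; a pose out of reach is approached as far as the arm can. A call is refused whole if a number of a shift passes 1 or a number of a turn 1, either way. A call with a gripper value outside its range is refused whole. The fingers move at their own pace and stop on an object; FORCE is the grip in N (left out, the last holds). Time passes only in rows, so rows that do not move let the fingers close. It gives the time, the measured TCP pose, the force, the opening and the grip force at its end, in the units of the state.
- manip.state(): the state, without advancing time (a new reading comes with each control period).
- cams.get_image(name): name is "side" or "top"; returns (picture, depth): 420x560x3 uint8, red, green, blue; 420x560 float32, m along the optical axis (not along the pixel's ray), 0 where there is no reading.
- cams.get_calibration(name): a dict with "intrinsics" (3x3 intrinsics, pixels), "xyz" and "attitude" of the camera in the world. Camera axes: x right, y up, looking along -z (the intrinsics and any distortion apply to the point x, -y, -z); pixel columns grow to the right and rows downward; lengths in m; the calibration is good to about 2 mm. A picture is of the moment at which its call begins. get_calibration takes no time and is no camera call.
- manip.job_done(): hands the job in; it is judged then, once.
Trained networks look in the newest picture that a camera, given by its name, has taken for a name from the list of things; names that differ only in an ending like _2 or _b are one class to them, and where a whole thing is asked for, a point or a joint stands for the part that bears it (a point fixed in the world has none). Each returns a list of dicts, best first, with "score" (0 to 1); they miss things now and then, are a little off and sometimes report something else, mostly with a low value. They report only what shows in the picture. A call takes as long as a camera call. They do not tell look-alikes from the thing itself.
- cams.masks_of(camera, target): "region" (420x560 bool, what is visible of it) and "position" ([column, row] in pixels, amid what is visible of it).
The state is a dict: "time_s": time; "joint_positions": joint angles; "joint_velocities": joint speeds; "joint_torque": joint torques, N m; "ee_pos": TCP position; "eef_rot": TCP orientation; "force": force on the tool from outside, world axes, zero at the start; "wrist_torque": the same for the moment, N m; "grip_width": finger opening in m; "gripper_force": force on a finger pad.
Only numpy, scipy, OpenCV 4.12 (cv2) and the standard library are available. Lean on these libraries where they do the work, as an engineer would, in place of code of your own. Each camera call takes 0.05 s, during which the arm holds its last target. There are 200 camera calls.

## Working session

There is one attempt and no reset: what is moved stays moved. The work goes in short steps, Python scripts to look and compute and a shell command to move; the robot and the scene stay as the last step left them, time stands still between calls to the robot, and variables do not carry over. Pictures are saved under pics/ and viewed, at most 10 in all, crops included, and the job is handed in when it is done.

```bash
mkdir -p pics
cat > h.py <<'E'
import numpy as np, cv2
from rig import manip, cams
def cal(n):
    c=cams.get_calibration(n); return np.array(c["intrinsics"]),np.array(c["xyz"]),np.array(c["attitude"]),c
def world(n,depth):
    K,t,R,_=cal(n); v,u=np.mgrid[:420,:560]
    p=np.stack([(u-K[0,2])/K[0,0]*depth,-(v-K[1,2])/K[1,1]*depth,-depth],-1)
    return p@R.T+t
def proj(n,P):
    K,t,R,_=cal(n); q=(np.atleast_2d(P)-t)@R; return np.stack([K[0,2]+K[0,0]*q[:,0]/-q[:,2],K[1,2]-K[1,1]*q[:,1]/-q[:,2]],-1)
def save(n,im,crop=None,s=1):
    if crop: im=im[crop[1]:crop[3],crop[0]:crop[2]]
    cv2.imwrite(n,cv2.resize(im[:,:,::-1],None,fx=s,fy=s,interpolation=cv2.INTER_CUBIC))
E
python3 - <<'E'
from h import *
ims=[]
for n in("top","side"):
    im,d=cams.get_image(n); np.savez(n+'0.npz',im=im,d=d); W=world(n,d); c=cal(n); print(n,c[0].tolist(),c[1],c[2].round(3).tolist(),[k for k in c[3]])
    for t in("spanner","pedestal","stand_seat","ring_mark","ring_face"):
        for m in cams.masks_of(n,t):
            if m["score"]>.2:
                r=m["region"]&(d>0); P=W[r]
                print(t,round(m["score"],2),np.round(m["position"]),r.sum(),np.median(P,0).round(3) if len(P) else '', P[:,2].max().round(3) if len(P) else '')
    ims.append(im)
save('pics/top.png',ims[0],s=1.42); save('pics/side.png',ims[1],s=1.42)
print(manip.state())
E
```

```text
top [[395.8981692383738, 0.0, 278.8884833400154], [0.0, 395.8981692383738, 210.054269012169], [0.0, 0.0, 1.0]] [ 0.36941653 -0.00514343  1.3066159 ] [[0.01, 0.995, -0.103], [-1.0, 0.009, -0.007], [-0.006, 0.103, 0.995]] ['intrinsics', 'xyz', 'attitude']
spanner 0.83 [204. 225.] 280 [0.445 0.261 0.015] 0.028
spanner 0.81 [223. 267.] 316 [0.311 0.183 0.015] 0.028
spanner 0.47 [236. 218.] 207 [0.475 0.138 0.043] 0.096
pedestal 0.89 [333. 216.] 1848 [ 0.48  -0.168  0.081] 0.14
stand_seat 0.61 [240. 216.] 691 [0.479 0.128 0.015] 0.043
ring_mark 0.73 [339. 215.] 445 [ 0.476 -0.18   0.111] 0.134
ring_face 0.7 [342. 216.] 462 [ 0.474 -0.18   0.11 ] 0.134
side [[393.37957973215595, 0.0, 277.74205778968593], [0.0, 393.37957973215595, 212.7851513105759], [0.0, 0.0, 1.0]] [ 0.42172423 -0.68737997  0.7471515 ] [[0.988, 0.115, -0.105], [-0.155, 0.66, -0.735], [-0.015, 0.743, 0.67]] ['intrinsics', 'xyz', 'attitude']
spanner 0.81 [242. 185.] 221 [0.443 0.258 0.015] 0.027
spanner 0.76 [254. 201.] 408 [0.479 0.137 0.049] 0.095
spanner 0.72 [196. 210.] 316 [0.314 0.176 0.015] 0.027
spanner 0.39 [274. 2
[... 370 characters left out ...]
'joint_velocities': array([-1.68887059e-03,  9.32995816e-06,  9.49527910e-04,  2.18256033e-03,
        2.41265558e-04, -6.22291999e-05]), 'joint_torque': array([-1.39031305e-03, -4.33599079e+01, -3.42020631e+01,  7.00217416e-02,
        3.10880144e-02, -1.52221224e-05]), 'ee_pos': array([ 0.12762667, -0.56069687,  0.22013446]), 'eef_rot': array([[ 9.75063607e-01,  2.21925575e-01,  3.67874898e-05],
       [ 2.21925578e-01, -9.75063605e-01, -7.19754293e-05],
       [ 1.98969538e-05,  7.83447066e-05, -9.99999997e-01]]), 'force': array([-0.53004608, -0.2341404 ,  1.39263964]), 'wrist_torque': array([ 0.01350888, -0.02655849,  0.04370093]), 'gripper_force': 0.0, 'grip_width': 0.08773355154977258}
```

View pics/top.png

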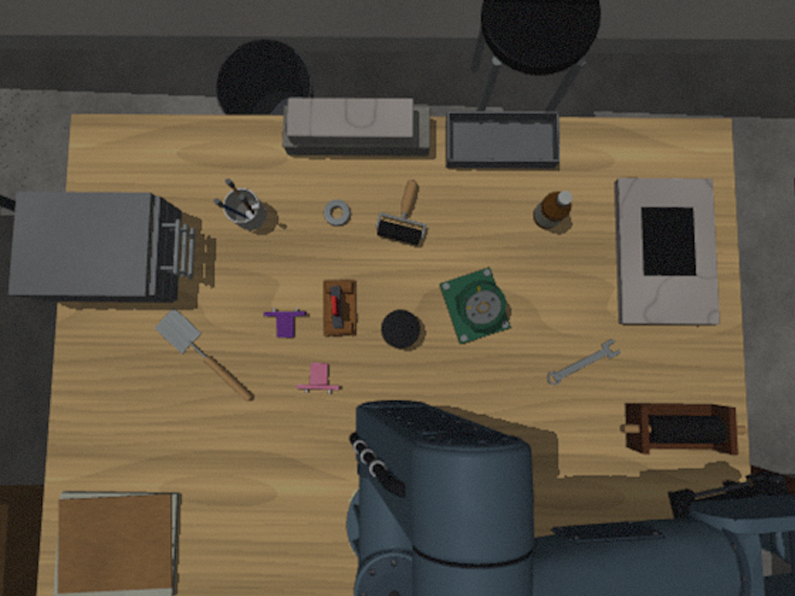

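View pics/side.png

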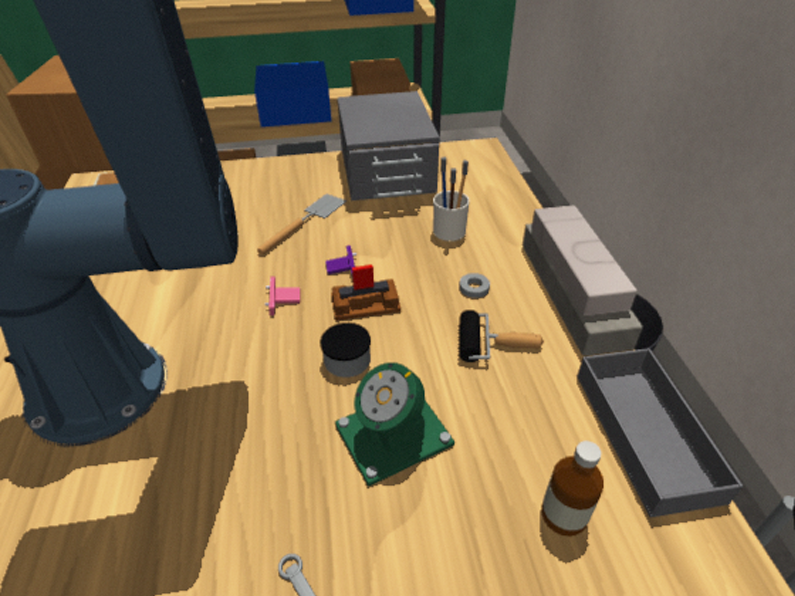

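Candidates (top view, enlarged pixels): purple (286,322), pink (319,377), and dark bar with red plate on the wooden stand (340,306). The last fits: it is the only one with dark steel and a red grip standing on the stand. I'll confirm it in one crop and fit the ring plane, holes and stand.

Run:
```python
from h import *
z=np.load('side0.npz'); im,d=z['im'],z['d']; W=world('side',d)
m=[x for x in cams.masks_of('side','ring_face')][0]["region"]&(d>0)
P=W[m]; c=np.median(P,0)
for _ in range(8):
    u,s,vt=np.linalg.svd(P-P.mean(0)); n=vt[2]*np.sign(vt[2][2]); e=(P-P.mean(0))@n; P=P[abs(e)<max(.0015,1.5*e.std())]
print('n',n,'tilt',np.degrees(np.arccos(n[2])),'c',P.mean(0),len(P), 'azim of n',np.degrees(np.arctan2(n[1],n[0])))
az=np.arctan2(n[1],n[0]); t=np.radians(32); n=np.array([np.sin(t)*np.cos(az),np.sin(t)*np.sin(az),np.cos(t)])
up=np.array([0,0,1])-n*n[2]; up/=np.linalg.norm(up); rt=np.cross(up,n) # facing it: right
# center: z=0.110 on plane
C=P.mean(0)
q=np.arange(-60,60.1,.5)/1000; X,Y=np.meshgrid(q,-q)
for name in('side','top'):
    zz=np.load(name+'0.npz')['im']
    uv=proj(name,(C+X[...,None]*rt+Y[...,None]*up).reshape(-1,3)).astype(np.float32).reshape(241,241,2)
    r=cv2.remap(zz,uv[...,0],uv[...,1],cv2.INTER_CUBIC); save(f'rect_{name}.png',r,s=1.6)
    if name=='side': a=r
    else: b=r
pc=cv2.resize(im[150:245,200:345],(580,380),interpolation=cv2.INTER_CUBIC)
o=np.zeros((770,780,3),np.uint8); o[:386,:386]=cv2.resize(a,(386,386)); o[:386,390:776]=cv2.resize(b,(386,386)); o[388:768,:580]=pc
save('pics/rect.png',cv2.resize(o,(600,592)))
np.savez('ring.npz',C=C,n=n,up=up,rt=rt); print(C,up,rt)
# spanner / stand
for name in('side','top'):
    zz=np.load(name+'0.npz'); Wn=world(name,zz['d']); I=zz['im'].astype(int)
    roi=(abs(Wn[...,0]-.48)<.09)&(abs(Wn[...,1]-.13)<.07)
    red=roi&(I[...,0]>110)&(I[...,1]<60)&(I[...,2]<60)
    p=Wn[red]; print(name,'red',red.sum(),p.mean(0),p.min(0),p.max(0))
    tp=p[p[:,2]>.088]; print(' top',len(tp),tp.mean(0) if len(tp) else '')
    if len(tp)>6: r=cv2.minAreaRect((tp[:,:2]*1000).astype(np.float32)); print(r)
    bl=roi&(Wn[...,2]>.026)&(Wn[...,2]<.038); p=Wn[bl]; print(' blk',len(p),cv2.minAreaRect((p[:,:2]*1000).astype(np.float32)))
    bl=roi&(Wn[...,2]>.006)&(Wn[...,2]<.05); p=Wn[bl]; print(' base',len(p),cv2.minAreaRect((p[:,:2]*1000).astype(np.float32)))
    bl=roi&(Wn[...,2]>.039)&(Wn[...,2]<.046); p=Wn[bl]; print(' bar',len(p),cv2.minAreaRect((p[:,:2]*1000).astype(np.float32)))
```

```text
n [-0.49588678 -0.17680992  0.85019677] tilt 31.76692213126038 c [ 0.47521357 -0.18208131  0.11103485] 602 azim of n -160.3761547579773
[ 0.47521357 -0.18208131  0.11103485] [0.79879157 0.28481153 0.52991926] [ 3.35843604e-01 -9.41917764e-01  2.77555756e-17]
side red 40 [0.4796635  0.1386969  0.09120135] [0.46049059 0.13503284 0.07860693] [0.49835164 0.14296685 0.09479795]
 top 37 [0.47816603 0.1385873  0.09187843]
((479.4201354980469, 138.98095703125), (7.74916410446167, 37.84963607788086), 89.1651611328125)
 blk 277 ((479.8557434082031, 136.83583068847656), (123.89288330078125, 64.32410430908203), 1.7578870058059692)
 base 1017 ((479.7064208984375, 133.1262969970703), (129.6061248779297, 72.19448852539062), 1.5309563875198364)
 bar 170 ((478.7317810058594, 140.19180297851562), (95.98919677734375, 25.917768478393555), 6.969974517822266)
top red 34 [0.48125548 0.14115769 0.09063767] [0.46280942 0.13556691 0.04753701] [0.50475183 0.14760604 0.09636652]
 top 32 [0.48098661 0.14112035 0.0920993 ]
((479.77239990234375, 141.43772888183594), (34.45009231567383, 8.993030548095703), 7.2020392417907715)
 blk 257 ((479.2298583984375, 136.2407989501953), (120.85020446777344, 58.7266845703125), 1.2415404319763184)
 base 853 ((483.5162353515625, 131.61737060546875), (133.38009643554688, 168.24925231933594), 85.67700958251953)
 bar 117 ((480.9669494628906, 141.08953857421875), (43.22793960571289, 109.50150299072266), 79.60562896728516)
```

View pics/rect.png

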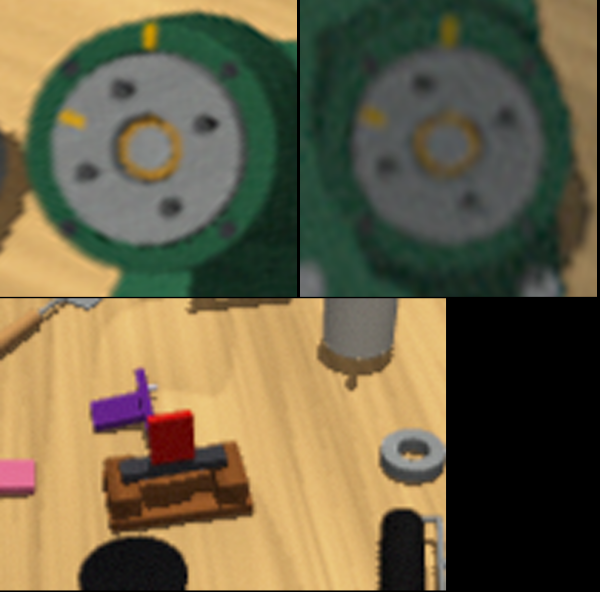

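The crop confirms the dark/red spanner on the stand. In the rectified face, the holes are at (122,89), (205,124), (170,207) and (87,172), with the ring mark at (72,119) and the head mark at (150,37). One hole is therefore about 24° counter-clockwise of uphill, and the ring has about 69° to turn. Next I move over the spanner.

```bash
R='[1,0.45,0.89,0,-0.12]'
python3 -m inch '[[1,0.45,0.89,0,-0.12],[1,0.45,0.89,0,-0.12],[1,0.45,0.89,0,-0.12],[1,0.45,0.89,0,-0.12],[1,0.45,0.89,0,-0.12]]' 10 | tail -c 600
python3 -m inch '[[1,0.45,0.89,0,-0.12],[1,0.45,0.89,0,-0.12],[1,0.45,0.89,0,-0.12],[1,0.45,0.89,0,-0.12],[1,0.45,0.89,0,-0.12]]' >/dev/null
python3 -m inch '[[1,0.45,0.89,0,-0.12],[1,0.45,0.89,0,-0.12],[1,0.45,0.89,0,-0.12],[1,0.45,0.89,0,-0.12],[1,0.45,0.89,0,-0.12]]' >/dev/null
python3 -m inch '[[1,0.45,0.89,0,-0.12],[1,0.45,0.89,0,-0.12],[1,0.45,0.89,0,-0.12],[1,0.45,0.89,0,-0.12],[1,0,0,0,0]]'
```

```text
time_s: 1.07
ee_pos: [0.218, -0.381, 0.22]
eef_rot: [[0.986, 0.169, 0.0], [0.169, -0.986, 0.0], [0.0, -0.0, -1.0]]
force: [0.6, -0.7, 1.1]
grip_width: 0.088
gripper_force: 0.0
time_s: 2.32
ee_pos: [0.4713, 0.1212, 0.2202]
eef_rot: [[1.0, 0.03, 0.001], [0.03, -1.0, 0.002], [0.001, -0.002, -1.0]]
force: [-0.9, -0.0, 0.2]
grip_width: 0.0883
gripper_force: 0.0
```

```bash
python3 -m inch '[[1,0.2,0.46,-0.7,0],[1,0,0,-1,0],[1,0,0,-1,0],[1,0,0,-0.8,0],[1,0,0,-0.2,0]]'
python3 -m inch '[[-0.9,0,0,0,0],[-0.9,0,0,0,0],[-0.9,0,0,0,0],[-0.9,0,0,0,0],[-0.9,0,0,0,0]]' 12
python3 -m inch '[[-0.9,0,0,0,0],[-0.9,0,0,0,0],[-0.9,0,0,0,0],[-0.9,0,0,0,0],[-0.9,0,0,0,0]]'
```

```text
time_s: 2.73
ee_pos: [0.4733, 0.1337, 0.0671]
eef_rot: [[1.0, 0.025, -0.009], [0.025, -1.0, -0.001], [-0.009, 0.0, -1.0]]
force: [-1.0, 0.6, 0.3]
grip_width: 0.0879
gripper_force: 0.0
time_s: 3.15
ee_pos: [0.4792, 0.1341, 0.0741]
eef_rot: [[1.0, 0.025, 0.004], [0.025, -1.0, 0.0], [0.004, -0.0, -1.0]]
force: [0.2, -0.3, 0.6]
grip_width: 0.0567
gripper_force: 0.0
time_s: 3.57
ee_pos: [0.4776, 0.1341, 0.0721]
eef_rot: [[1.0, 0.025, -0.0], [0.025, -1.0, 0.0], [-0.0, -0.0, -1.0]]
force: [0.4, 0.5, 0.1]
grip_width: 0.0236
gripper_force: 0.0
```

```bash
python3 -m inch '[[-0.6,0.05,0.12,0,0],[-0.9,0,0,0,0],[-0.9,0,0,0,0],[-0.9,0,0,0,0],[-0.9,0,0,0,0]]' 12
python3 - <<'E'
from h import *
im,d=cams.get_image('side'); save('pics/grasp.png',im,(190,120,330,240),4.5); np.savez('side1.npz',im=im,d=d)
E
```

```text
time_s: 3.98
ee_pos: [0.4798, 0.139, 0.0722]
eef_rot: [[1.0, 0.025, 0.0], [0.025, -1.0, 0.0], [0.0, -0.0, -1.0]]
force: [0.3, 0.9, 0.4]
grip_width: 0.0089
gripper_force: 11.9
```

View pics/grasp.png

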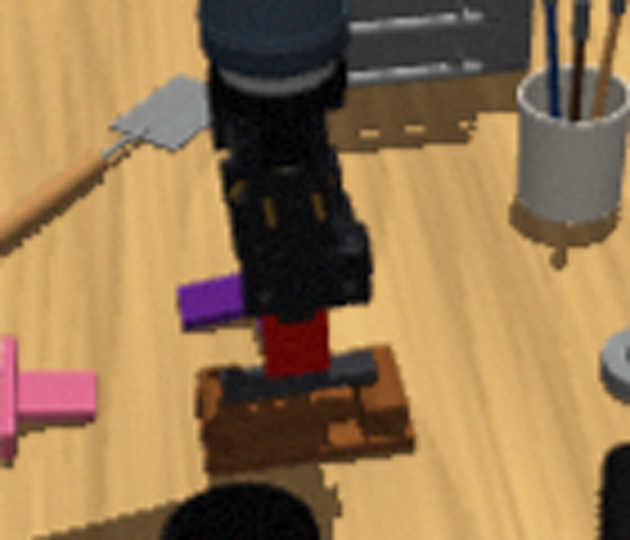

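```bash
python3 -m inch '[[-0.9,0,0,0.6,0],[-0.9,0,0,0.6,0],[-0.9,0,0,0.3,0],[-0.9,0.8,0.02,0,0],[-0.9,0.8,0.02,0,0]]' 12
python3 -m inch '[[-0.9,0.8,0.02,0,0],[-0.9,0.5,0.02,0,0],[-0.9,0,0,-0.7,0],[-0.9,0,0,-0.7,0],[-0.9,0,0,-0.4,0]]'
python3 -m inch '[[-0.9,0,0,0,0],[-0.9,0,0,0,0]]'
```

```text
time_s: 4.45
ee_pos: [0.5437, 0.1407, 0.1331]
eef_rot: [[1.0, 0.025, 0.001], [0.025, -1.0, -0.0], [0.001, 0.0, -1.0]]
force: [0.3, -0.8, -1.5]
grip_width: 0.0091
gripper_force: 12.0
time_s: 4.87
ee_pos: [0.5937, 0.1418, 0.0564]
eef_rot: [[1.0, 0.024, -0.005], [0.024, -1.0, -0.0], [-0.005, 0.0, -1.0]]
force: [-2.0, 0.4, -1.7]
grip_width: 0.009
gripper_force: 12.0
time_s: 5.03
ee_pos: [0.5944, 0.142, 0.0588]
eef_rot: [[1.0, 0.025, -0.003], [0.025, -1.0, -0.0], [-0.003, 0.0, -1.0]]
force: [-0.5, -0.4, -2.2]
grip_width: 0.0088
gripper_force: 12.0
```

```bash
python3 -m inch '[[-0.9,-0.13,0,0,0],[-0.9,-0.13,0.0,0.08,0],[-0.9,-0.13,0,0.08,0],[-0.9,-0.13,0,0.1,0],[-0.9,-0.13,0,0.1,0]]' 10
python3 -m inch '[[-0.9,0,0,0,0]]'
python3 - <<'E'
from h import *
im,d=cams.get_image('side'); W=world('side',d); save('pics/tilt.png',im,(220,130,340,230),5)
E
```

```text
time_s: 5.45
ee_pos: [0.5695, 0.1422, 0.0761]
eef_rot: [[1.0, 0.025, 0.002], [0.025, -1.0, 0.0], [0.002, -0.0, -1.0]]
force: [0.6, 0.1, -2.5]
grip_width: 0.0085
gripper_force: 10.0
time_s: 5.53
ee_pos: [0.569, 0.1424, 0.076]
eef_rot: [[1.0, 0.025, 0.001], [0.025, -1.0, 0.0], [0.001, -0.0, -1.0]]
force: [0.8, 0.5, -1.6]
grip_width: 0.0084
gripper_force: 10.0
```

View pics/tilt.png

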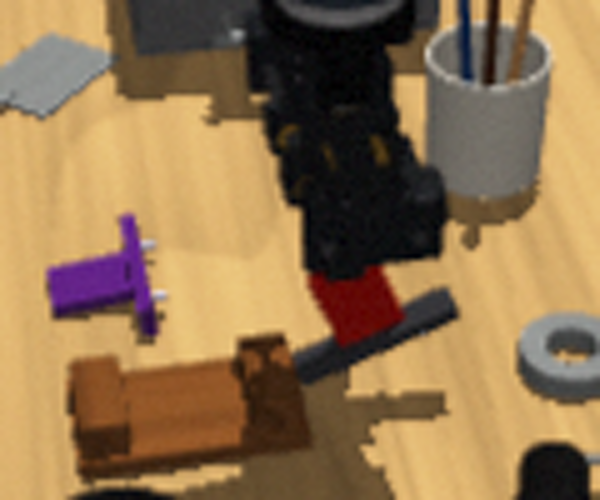

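```bash
python3 -m inch '[[-0.9,0.2,0,0.5,0],[-0.9,0,0,0.9,0],[-0.9,0,0,0.9,0],[-0.9,0,0,0.6,0],[-0.9,-0.34,-0.86,0,0.88]]' 14
python3 -m inch '[[-0.9,-0.34,-0.86,0,0.88],[-0.9,-0.34,-0.86,0,0.88],[-0.9,-0.34,-0.86,0,0.88],[-0.9,-0.34,-0.86,0,0.88],[-0.9,-0.34,-0.86,0,0.88]]' >/dev/null
python3 -m inch '[[-0.9,-0.34,-0.86,0,0.88],[-0.9,-0.34,-0.86,0,0.88],[-0.9,-0.34,-0.86,0,0.88],[-0.9,-0.34,-0.86,0,0.88],[-0.9,0,0,0,0]]'
python3 -m inch '[[-0.9,0,0,0,0]]'
python3 - <<'E'
from h import *
for n in('side','top'):
    im,d=cams.get_image(n); np.savez(n+'2.npz',im=im,d=d)
    if n=='side': save('pics/hover.png',im,(180,180,400,345),3.6)
    W=world(n,d); s=manip.state(); p=s['ee_pos']; I=im.astype(int)
    near=np.linalg.norm(W-p,axis=-1)<.09
    red=near&(I[...,0]>90)&(I[...,1]<60)&(I[...,2]<60); print(n,red.sum(),W[red].mean(0)-p if red.any() else '')
print(p,s['joint_positions'].round(2))
E
```

```text
time_s: 6.0
ee_pos: [0.5685, 0.1115, 0.1972]
eef_rot: [[0.994, 0.105, 0.012], [0.105, -0.994, 0.002], [0.012, -0.001, -1.0]]
force: [-0.3, -0.9, 0.3]
grip_width: 0.0059
gripper_force: 0.0
time_s: 6.83
ee_pos: [0.4396, -0.207, 0.1908]
eef_rot: [[0.702, 0.712, -0.001], [0.712, -0.702, -0.002], [-0.002, 0.001, -1.0]]
force: [-0.3, -0.1, -0.2]
grip_width: 0.0046
gripper_force: 0.0
time_s: 6.92
ee_pos: [0.4408, -0.2033, 0.1906]
eef_rot: [[0.705, 0.709, -0.0], [0.709, -0.705, 0.0], [0.0, -0.0, -1.0]]
force: [0.0, 0.7, 0.2]
grip_width: 0.0045
gripper_force: 0.0
side 0 
top 0 
[ 0.44161085 -0.20117582  0.19040526] [-0.67  0.01  1.86  0.    1.28  0.11]
```

View pics/hover.png

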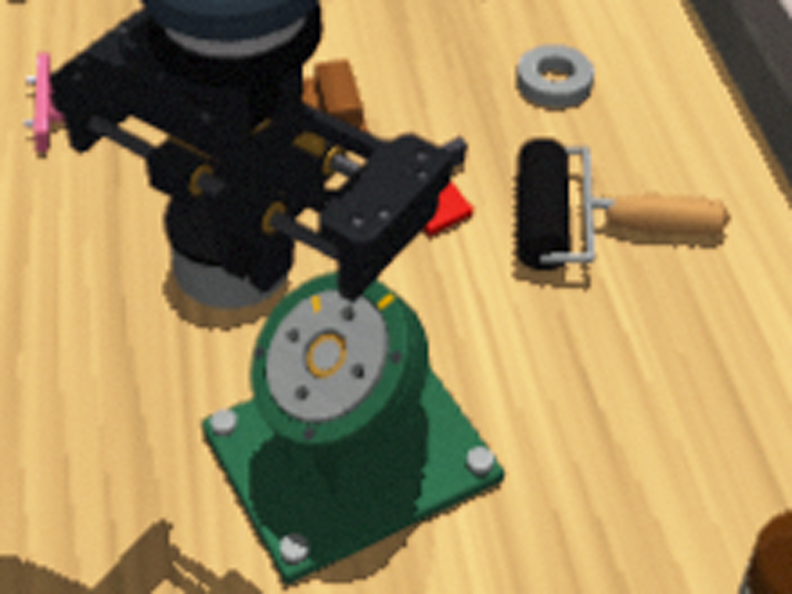

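The grip has lost the spanner: its red plate shows at (450,205). I'll clear the arm and look.

```bash
python3 -m inch '[[1,0,-0.5,0.8,0],[1,-0.2,-0.8,0.5,0],[1,-0.4,-0.9,0,0],[1,-0.4,-0.9,0,0],[1,-0.4,-0.9,0,0]]' 14
python3 - <<'E'
from h import *
o=[]
for n in('side','top'):
    im,d=cams.get_image(n); np.savez(n+'3.npz',im=im,d=d); W=world(n,d)
    I=im.astype(int)
    roi=(W[...,0]>.35)&(W[...,0]<.75)&(W[...,1]>-.15)&(W[...,1]<.22)&(W[...,2]>-.01)&(W[...,2]<.12)
    red=roi&(I[...,0]>110)&(I[...,1]<60)&(I[...,2]<60); p=W[red]; print(n,red.sum(),p.mean(0).round(4),p.min(0).round(3),p.max(0).round(3),cv2.minAreaRect((p[:,:2]*1000).astype(np.float32)))
    for t in ('spanner','ink_tin','brayer'):
      for m in cams.masks_of(n,t):
        if m['score']>.3:
            r=m['region']&(d>0); print(t,round(m['score'],2),np.round(m['position']),np.median(W[r],0).round(3),W[r][:,2].max().round(3))
            if t=='ink_tin' or t=='brayer':
                z0=np.load(n+'0.npz'); d0=world(n,z0['d']); print('   before',np.median(d0[r],0).round(3))
    o.append(cv2.resize(im[130:250,200:360] if n=='side' else im[120:270,180:340],(640,480) if n=='side' else (512,480),interpolation=cv2.INTER_CUBIC))
save('pics/drop.png',np.hstack([cv2.resize(x,(400,400)) for x in o]))
E
```

```text
time_s: 7.43
ee_pos: [0.3864, -0.3616, 0.2432]
eef_rot: [[0.7, 0.714, 0.001], [0.714, -0.7, -0.001], [0.0, 0.001, -1.0]]
force: [1.5, 0.0, 0.0]
grip_width: 0.0356
gripper_force: 0.0
side 250 [0.5794 0.0231 0.0128] [ 0.554 -0.004  0.   ] [0.606 0.064 0.02 ] ((583.8684692382812, 29.65304183959961), (50.225685119628906, 54.70025634765625), 21.112552642822266)
spanner 0.88 [295. 236.] [0.576 0.038 0.015] 0.026
spanner 0.5 [247. 182.] [0.464 0.262 0.022] 0.497
ink_tin 0.82 [247. 248.] [ 0.442 -0.03   0.052] 0.424
   before [ 0.441 -0.03   0.052]
brayer 0.62 [337. 238.] [ 0.67  -0.024  0.027] 0.041
   before [ 0.669 -0.025  0.027]
top 161 [0.5816 0.0252 0.0123] [ 0.555 -0.002 -0.002] [0.607 0.052 0.02 ] ((583.3411254882812, 25.553552627563477), (42.1818962097168, 46.867454528808594), 23.244571685791016)
spanner 0.64 [204. 223.] [0.448 0.262 0.015] 0.028
spanner 0.61 [224. 266.] [0.313 0.182 0.015] 0.03
spanner 0.5 [269. 187.] [0.578 0.038 0.014] 0.028
ink_tin 0.77 [284. 232.] [ 0.429 -0.004  0.052] 0.061
   before [ 0.429 -0.005  0.052]
brayer 0.92 [284. 160.] [ 0.676 -0.011  0.027] 0.044
   before [ 0.676 -0.011  0.027]
brayer 0.35 [171. 147.] [0.698 0.357 0.052] 0.181
   before [0.698 0.356 0.052]
```

View pics/drop.png

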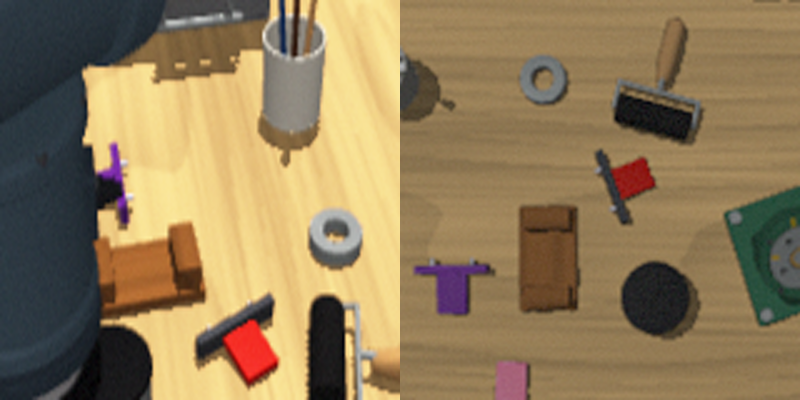

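Run:
```python
from h import *
p=np.array([.4798,.139,.0722])
for nm,P in(('tcp',p),('tip',p-[0,0,.019]),('tipfront',p-[0,.012,.019]),('body45',p+[0,0,.045]),('bodyfront',p+[0,-.093,.045])):
    print(nm,(proj('side',P)[0]-[190,120])*4.5)
d=np.load('side1.npz')['d']; W=world('side',d)
for v in (60,180,280,300,330,360): 
    r=int(v/4.5+120); print(v,W[r,int(295/4.5+190)].round(3))
d=np.load('side3.npz'); 
p=np.array([.3864,-.3616,.2432]); print(proj('side',p),proj('top',p))
# spanner
z=np.load('top3.npz'); W=world('top',z['d']); I=z['im'].astype(int)
for n in('top','side'):
    z=np.load(n+'3.npz'); W=world(n,z['d']); I=z['im'].astype(int)
    roi=(W[...,0]>.52)&(W[...,0]<.63)&(W[...,1]>-.015)&(W[...,1]<.11)&(W[...,2]>.012)&(W[...,2]<.035)
    red=roi&(I[...,0]>110)&(I[...,1]<60)&(I[...,2]<60)
    dark=roi&(I.max(-1)<90)
    for k,m in(('red',red),('dark',dark)):
        P=W[m]; mm=P[P[:,2]>P[:,2].mean()-.006]; print(n,k,len(mm),mm.mean(0).round(4),cv2.minAreaRect((mm[:,:2]*1000).astype(np.float32)))
```

```text
tcp [294.74803314 333.21489488]
tip [296.39835037 357.37022047]
tipfront [298.65740664 369.97973201]
body45 [290.6776343  273.63737419]
bodyfront [309.63474401 375.78882894]
60 [0.485 0.099 0.283]
180 [0.483 0.116 0.198]
280 [0.474 0.051 0.181]
300 [0.474 0.059 0.162]
330 [0.478 0.136 0.079]
360 [0.477 0.135 0.055]
[[224.43467874 324.83971782]] [[414.899777   245.86808044]]
top red 93 [0.5795 0.0301 0.0145] ((581.2833862304688, 26.494333267211914), (37.752052307128906, 44.546627044677734), 25.208152770996094)
top dark 92 [0.5683 0.0536 0.0222] ((571.3197631835938, 65.73220825195312), (76.29558563232422, 83.84857940673828), 82.20954132080078)
side red 168 [0.5777 0.0292 0.0148] ((578.3864135742188, 27.23743438720703), (39.47676467895508, 47.631439208984375), 16.197362899780273)
side dark 100 [0.5614 0.0623 0.0194] ((567.790771484375, 72.50993347167969), (87.2039566040039, 78.93091583251953), 3.4269254207611084)
```

Run:
```python
from h import *
s=manip.state(); print(s['ee_pos'],s['grip_width'],s['time_s'])
im,d=cams.get_image('side'); W=world('side',d); p=s['ee_pos'];R=s['eef_rot']
L=(W-p)@R  # tool coords
m=(abs(L[...,0])<.06)&(abs(L[...,1])<.12)&(L[...,2]>-.12)&(L[...,2]<.06)&(d>0)
P=L[m]*1000
for a in range(-120,60,10):
    q=P[(P[:,2]>=a)&(P[:,2]<a+10)]
    if len(q): print(a,len(q),'x',q[:,0].min().round(),q[:,0].max().round(),'y',np.round(np.percentile(q[:,1],[0,10,50,90,100])))
u=proj('side',p)[0].astype(int); print(u)
im=im.copy()
for k in (0,.019): cv2.circle(im,tuple(int(x) for x in proj('side',p+R[:,2]*k)[0]),2,(255,0,255) if k else (0,255,255),-1)
save('pics/grip.png',im,(max(u[0]-110,0),max(u[1]-110,0),u[0]+90,min(u[1]+60,420)),3.5)
```

```text
[ 0.38665817 -0.3601065   0.24244289] 0.06761846678411705 7.8333
-120 562 x -35.0 35.0 y [-92. -66.  37.  92.  93.]
-110 950 x -35.0 35.0 y [-92. -62.  34.  63.  90.]
-100 491 x -35.0 32.0 y [-86. -79.   1.  82.  85.]
-90 179 x -34.0 32.0 y [-86. -79.  83.  84.  85.]
-80 14 x -9.0 -2.0 y [-44. -44. -43. -42. -42.]
-70 29 x -10.0 3.0 y [-49. -43. -40. -36. -35.]
-60 40 x -11.0 9.0 y [-52. -49. -41. -36.  49.]
-50 75 x -10.0 9.0 y [-50. -47. -37.  48.  49.]
-40 72 x -11.0 2.0 y [-49. -45. -36.  46.  47.]
-30 86 x -11.0 7.0 y [-48. -43. -36.  43.  46.]
-20 5 x -9.0 5.0 y [-44. -41. -36.   5.  33.]
[224 324]
```

View pics/grip.png

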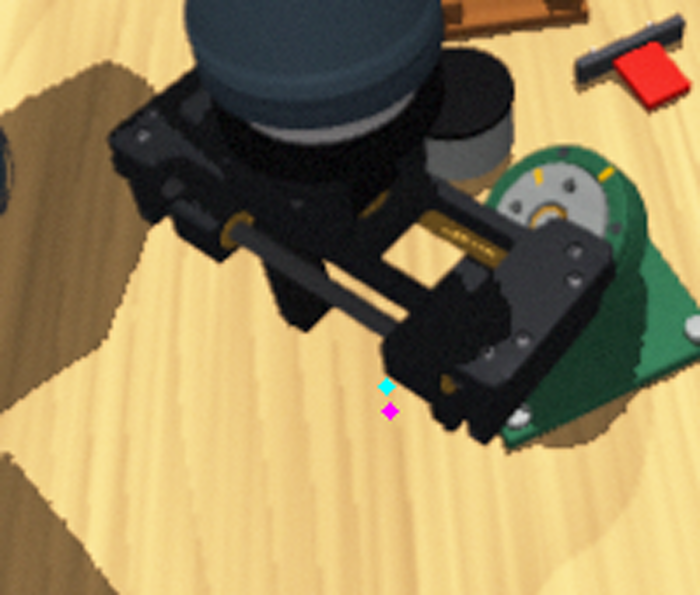

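The fingers end about 20 mm above the reported TCP instead of 19 mm below it, so the true grasp point is about 38 mm higher than reported. That is why only the top few millimetres of the plate were held. I'll get the lying spanner's pose and the exact offset.

Run:
```python
from h import *
z=np.load('top3.npz'); im=z['im']; I=im.astype(int)
def pt(u,v,h,n='top'):
    K,t,R,_=cal(n); r=R@np.array([(u-K[0,2])/K[0,0],-(v-K[1,2])/K[1,1],-1]); return t+r*(h-t[2])/r[2]
for n in('top','side'):
    z=np.load(n+'3.npz'); I=z['im'].astype(int); W=world(n,z['d'])
    box=(abs(W[...,0]-.575)<.06)&(abs(W[...,1]-.035)<.065)
    red=box&(I[...,0]>100)&(I[...,1]<70)&(I[...,2]<70)
    blk=box&(I.max(-1)<95)&(I.max(-1)-I.min(-1)<30)
    lab,L,st,ce=cv2.connectedComponentsWithStats(blk.astype(np.uint8)); 
    v,u=np.nonzero(red); rc=np.array([u.mean(),v.mean()])
    # component nearest red
    best=min((i for i in range(1,lab) if st[i,4]>25),key=lambda i:np.linalg.norm(ce[i]-rc)); v,u=np.nonzero(L==best)
    B=np.array([pt(a,b,.02,n) for a,b in zip(u,v)]); v,u=np.nonzero(red); Q=np.array([pt(a,b,.014,n) for a,b in zip(u,v)])
    r1=cv2.minAreaRect((B[:,:2]*1000).astype(np.float32)); r2=cv2.minAreaRect((Q[:,:2]*1000).astype(np.float32)); print(n,len(B),len(Q),r1,r2)
s=manip.state(); im,d=cams.get_image('side'); W=world('side',d); L=(W-s['ee_pos'])@s['eef_rot']
m=(abs(L[...,0])<.02)&(abs(L[...,1])<.07)&(L[...,2]>-.08)&(L[...,2]<.03)&(d>0); print(np.sort(L[m][:,2])[-25:].round(4))
```

```text
top 107 169 ((568.50927734375, 52.14032745361328), (96.82598876953125, 14.855807304382324), 22.871280670166016) ((581.6214599609375, 24.560884475708008), (39.07068634033203, 48.31753921508789), 21.071870803833008)
side 148 257 ((567.2157592773438, 45.259368896484375), (99.96183013916016, 21.77202033996582), 23.045015335083008) ((567.18994140625, 52.71489715576172), (47.428627014160156, 122.45503997802734), 24.215059280395508)
[-0.0222 -0.0221 -0.0219 -0.0219 -0.0217 -0.0214 -0.0211 -0.0211 -0.021
 -0.0208 -0.0208 -0.0207 -0.0206 -0.0204 -0.0201 -0.02   -0.0199 -0.0199
 -0.0197 -0.0196 -0.0196 -0.0187 -0.0183 -0.0176 -0.0175]
```

```bash
python3 -m inch '[[0.36,0.36,0.67,0,0.96],[0.36,0.36,0.67,0,0.96],[0.36,0.36,0.67,0,0.96],[0.36,0.36,0.67,0,0.96],[0.36,0.36,0.67,0,0.96]]' 5 >/dev/null
python3 -m inch '[[0.36,0.36,0.67,0,0.96],[0.36,0.36,0.67,0,0.96],[0.36,0.36,0.67,0,0.96],[0.36,0.36,0.67,0,0.96],[0.36,0.36,0.67,0,0.96]]' >/dev/null
python3 -m inch '[[0.36,0.36,0.67,0,0.96],[0.36,0.36,0.67,0,0.96],[0.36,0.36,0.67,0,0.96],[0.36,0.36,0.65,0,0.96],[0.36,0,0,0,0]]'
python3 -m inch '[[0.36,0,0,-0.9,0],[0.36,0,0,-0.9,0],[0.36,0,0,-0.9,0],[0.36,0,0,0,0],[0.36,0,0,0,0]]'
```

```text
time_s: 9.18
ee_pos: [0.5885, 0.0177, 0.2426]
eef_rot: [[-0.393, 0.92, 0.001], [0.92, 0.393, 0.002], [0.001, 0.002, -1.0]]
force: [-1.6, 0.2, 0.4]
grip_width: 0.0599
gripper_force: 0.0
time_s: 9.6
ee_pos: [0.5854, 0.0129, 0.1331]
eef_rot: [[-0.384, 0.923, -0.005], [0.923, 0.384, 0.001], [0.003, -0.004, -1.0]]
force: [0.3, 0.9, -0.1]
grip_width: 0.0599
gripper_force: 0.0
```

```bash
python3 -m inch '[[0.36,0,0,-0.9,0],[0.36,0,0,-0.9,0],[0.36,0,0,-0.9,0],[0.36,0,0,-0.5,0],[0.36,0,0,0,0]]'
python3 -m inch '[[0.36,0,0,-0.2,0],[0.36,0,0,-0.2,0],[0.36,0,0,0,0]]'
```

```text
time_s: 10.02
ee_pos: [0.5857, 0.0126, 0.0048]
eef_rot: [[-0.384, 0.923, -0.004], [0.923, 0.384, 0.001], [0.002, -0.004, -1.0]]
force: [-1.2, -0.0, 0.0]
grip_width: 0.0596
gripper_force: 0.0
time_s: 10.27
ee_pos: [0.5885, 0.0122, -0.0083]
eef_rot: [[-0.385, 0.923, 0.002], [0.923, 0.385, -0.0], [-0.001, 0.002, -1.0]]
force: [-0.3, 0.1, -0.3]
grip_width: 0.0602
gripper_force: 0.0
```

```bash
python3 -m inch '[[0.36,0,0,-0.08,0],[-0.3,0,0,0,0],[-0.3,0,0,0,0],[-0.3,0,0,0,0],[-0.3,0,0,0,0]]' 5
python3 -m inch '[[-0.3,0,0,0,0]]'
```

```text
time_s: 10.68
ee_pos: [0.5877, 0.0124, -0.0121]
eef_rot: [[-0.385, 0.923, 0.001], [0.923, 0.385, -0.0], [-0.001, 0.001, -1.0]]
force: [-0.2, -0.3, 1.1]
grip_width: 0.0395
gripper_force: 5.0
time_s: 10.77
ee_pos: [0.5876, 0.0124, -0.0122]
eef_rot: [[-0.385, 0.923, 0.001], [0.923, 0.385, -0.0], [-0.0, 0.001, -1.0]]
force: [-0.4, -0.5, 3.3]
grip_width: 0.0402
gripper_force: 5.0
```

```bash
python3 -m inch '[[-0.3,0,0,0.4,0],[-0.3,0,0,0.5,0],[-0.3,0,0,0.6,0],[-0.3,0,0,0.6,0],[-0.3,0,0,0.6,0]]'
python3 -m inch '[[-0.3,0,0,0.4,0],[-0.3,0,0,0,0]]'
python3 - <<'E'
from h import *
im,d=cams.get_image('side'); W=world('side',d); s=manip.state(); L=(W-s['ee_pos']-[0,0,.038])@s['eef_rot']
I=im.astype(int)
near=(np.abs(L)<.1).all(-1)&(W[...,2]>.02)&(L[...,2]>.0)
red=near&(I[...,0]>90)&(I[...,1]<70)&(I[...,2]<70); P=L[red]*1000; print(len(P),P.min(0).round(),P.max(0).round(),P.mean(0).round())
blk=near&(I.max(-1)<95)&(L[...,2]>.02); P=L[blk]*1000; print(len(P),P.min(0).round() if len(P) else '',P.max(0).round() if len(P) else '',P.mean(0).round() if len(P) else '')
E
```

```text
time_s: 11.18
ee_pos: [0.5866, 0.0125, 0.0958]
eef_rot: [[-0.385, 0.923, -0.001], [0.923, 0.385, -0.0], [0.0, -0.001, -1.0]]
force: [1.7, -1.0, -1.9]
grip_width: 0.0396
gripper_force: 5.0
time_s: 11.35
ee_pos: [0.5896, 0.0123, 0.1151]
eef_rot: [[-0.385, 0.923, 0.006], [0.923, 0.385, -0.001], [-0.003, 0.005, -1.0]]
force: [0.2, -0.6, -1.9]
grip_width: 0.0399
gripper_force: 5.0
224 [-12. -21.   8.] [-3. 24. 58.] [-9. -1. 30.]
242 [-17. -48.  32.] [ 6. 46. 70.] [-9. -4. 61.]
```

```bash
python3 -m inch '[[-0.3,-0.3,0.36,0,-0.6],[-0.3,-0.6,0.72,0,-0.8],[-0.3,-0.6,0.72,0,-1],[-0.3,-0.6,0.72,0,-1],[-0.3,-0.5,0.6,0,-0.8]]'
python3 -m inch '[[-0.3,-0.13,0.17,0,0],[-0.3,0,0,-0.3,0],[-0.3,0,0,-0.4,0],[-0.3,0,0,-0.2,0],[-0.3,0,0,0,0]]'
python3 - <<'E'
from h import *
im,d=cams.get_image('side'); W=world('side',d); s=manip.state(); L=(W-s['ee_pos']-[0,0,.038])@s['eef_rot']
I=im.astype(int)
near=(np.abs(L)<.1).all(-1)&(W[...,2]>.035)&(L[...,2]>.0)
red=near&(I[...,0]>90)&(I[...,1]<70)&(I[...,2]<70); P=W[red]; print(len(P),P.min(0).round(3),P.max(0).round(3),P.mean(0).round(4), cv2.minAreaRect((P[:,:2]*1000).astype(np.float32)))
E
```

```text
time_s: 11.82
ee_pos: [0.4798, 0.1386, 0.1089]
eef_rot: [[-0.024, 1.0, -0.004], [1.0, 0.024, 0.0], [0.0, -0.004, -1.0]]
force: [-0.6, -0.4, -2.2]
grip_width: 0.0397
gripper_force: 5.0
time_s: 12.23
ee_pos: [0.476, 0.1438, 0.0724]
eef_rot: [[-0.029, 1.0, -0.005], [1.0, 0.029, -0.0], [-0.0, -0.005, -1.0]]
force: [-0.3, 0.1, -1.7]
grip_width: 0.0397
gripper_force: 5.0
194 [0.421 0.131 0.035] [0.525 0.146 0.1  ] [0.4755 0.1359 0.0757] ((473.41229248046875, 136.81350708007812), (104.41808319091797, 11.391678810119629), 4.943953037261963)
```

```bash
python3 -m inch '[[-0.3,0.08,0,-0.1,0],[-0.3,0,0,-0.1,0],[-0.3,0,0,-0.05,0],[-0.3,0,0,0,0]]'
python3 -m inch '[[-0.3,0,0,-0.05,0],[-0.3,0,0,-0.05,0],[-0.3,0,0,0,0]]'
```

```text
time_s: 12.62
ee_pos: [0.4827, 0.1441, 0.0662]
eef_rot: [[-0.028, 1.0, 0.002], [1.0, 0.028, 0.0], [0.0, 0.003, -1.0]]
force: [0.6, 0.8, 1.0]
grip_width: 0.0395
gripper_force: 5.0
time_s: 12.87
ee_pos: [0.4827, 0.1443, 0.0625]
eef_rot: [[-0.028, 1.0, 0.003], [1.0, 0.028, 0.0], [0.0, 0.003, -1.0]]
force: [-0.7, 1.8, 3.8]
grip_width: 0.0399
gripper_force: 5.0
```

```bash
python3 -m inch '[[0.3,0,0,0,0],[0.3,0,0,0,0],[0.3,0,0,0,0],[0.3,0,0,0.5,0],[0.5,0,0,0.7,-0.9]]'
python3 -m inch '[[0.3,0,0,0.3,-1],[0.3,0,-0.1,0.1,-1],[0.3,0,0,0,-1],[0.3,0,0,0,-1],[0.3,0,0,0,-1]]' >/dev/null
python3 -m inch '[[0.3,0,0,0,-1],[0.3,0,0,0,-1],[0.3,0,0,0,-1],[0.3,0,0,0,-1],[0.3,0,0,0,-1]]' >/dev/null
python3 -m inch '[[0.3,0,0,0,-1],[0.3,0,0,0,-1],[0.3,0,0,0,-1],[0.3,0,0,0,-1],[0.3,0,0,0,-1]]' >/dev/null
python3 -m inch '[[0.3,0,0,0,-1],[0.3,0,0,0,-1],[0.3,0,0,0,0]]'
python3 - <<'E'
from h import *
im,d=cams.get_image('side'); W=world('side',d); I=im.astype(int)
near=(abs(W[...,0]-.48)<.06)&(abs(W[...,1]-.14)<.04)&(W[...,2]>.035)&(W[...,2]<.11)
red=near&(I[...,0]>90)&(I[...,1]<70)&(I[...,2]<70); P=W[red]; print(len(P),P.min(0).round(3),P.max(0).round(3),P.mean(0).round(4), cv2.minAreaRect((P[:,:2]*1000).astype(np.float32)))
E
```

```text
time_s: 13.28
ee_pos: [0.4786, 0.1438, 0.1072]
eef_rot: [[0.05, 0.999, -0.007], [0.999, -0.05, -0.0], [-0.001, -0.007, -1.0]]
force: [1.8, -0.6, 0.3]
grip_width: 0.0618
gripper_force: 0.0
time_s: 14.78
ee_pos: [0.4811, 0.14, 0.1251]
eef_rot: [[0.999, 0.034, -0.0], [0.034, -0.999, -0.0], [-0.0, 0.0, -1.0]]
force: [-0.1, -0.2, -0.4]
grip_width: 0.0571
gripper_force: 0.0
211 [0.424 0.112 0.035] [0.529 0.151 0.095] [0.482  0.1397 0.0716] ((473.6293029785156, 137.66250610351562), (105.98387145996094, 31.580774307250977), 10.51301097869873)
```

```bash
python3 -m inch '[[0.3,0,0,-0.7,0],[0.3,0,0,-0.8,0],[0.3,0,0,-0.5,0],[0.3,0,0,-0.27,0],[-0.9,0,0,0,0]]' 10
python3 -m inch '[[-0.9,0,0,0,0],[-0.9,0,0,0,0],[-0.9,0,0,0,0],[-0.9,0,0,0,0],[-0.9,0,0,0,0]]'
python3 -m inch '[[-0.9,0,0,0,0],[-0.9,0,0,0,0]]'
python3 - <<'E'
from h import *
im,d=cams.get_image('side'); W=world('side',d); I=im.astype(int)
near=(abs(W[...,0]-.48)<.06)&(abs(W[...,1]-.14)<.03)&(W[...,2]>.044)&(W[...,2]<.11)
red=near&(I[...,0]>90)&(I[...,1]<70)&(I[...,2]<70); P=W[red]; print(len(P),P.min(0).round(3),P.max(0).round(3),P.mean(0).round(4))
print(manip.state()['ee_pos'])
E
```

```text
time_s: 15.25
ee_pos: [0.4791, 0.1399, 0.0321]
eef_rot: [[0.999, 0.039, -0.005], [0.039, -0.999, -0.0], [-0.005, 0.0, -1.0]]
force: [0.3, -0.1, -0.0]
grip_width: 0.0525
gripper_force: 0.0
time_s: 15.67
ee_pos: [0.482, 0.1402, 0.0355]
eef_rot: [[0.999, 0.037, 0.002], [0.037, -0.999, 0.0], [0.002, -0.0, -1.0]]
force: [0.3, 0.1, -0.2]
grip_width: 0.0194
gripper_force: 0.0
time_s: 15.83
ee_pos: [0.4817, 0.1402, 0.0351]
eef_rot: [[0.999, 0.037, 0.001], [0.037, -0.999, 0.0], [0.001, -0.0, -1.0]]
force: [-0.8, 0.7, 3.5]
grip_width: 0.0099
gripper_force: 10.0Traceback (most recent call last):
  File "<stdin>", line 4, in <module>
    return umr_minimum(a, axis, None, out, keepdims, initial, where)
ValueError: zero-size array to reduction operation minimum which has no identity
```

```bash
python3 -m inch '[[-0.9,0,0,0.6,-0.1],[-0.9,0,0,0.5,-0.1],[-0.9,0.2,0,0.3,-0.1],[-0.9,0.8,0.02,0,0],[-0.9,0.8,0.02,0,0]]' 10
python3 -m inch '[[-0.9,0.8,0.02,0,0],[-0.9,0.25,0.02,-0.2,0],[-0.9,0,0,-0.7,0],[-0.9,0,0,-0.6,0],[-0.9,0,0,-0.2,0]]'
python3 -m inch '[[-0.9,0,0,0,0],[-0.9,0,0,0,0]]'
```

```text
time_s: 16.3
ee_pos: [0.5536, 0.142, 0.0913]
eef_rot: [[1.0, 0.011, 0.001], [0.011, -1.0, -0.0], [0.001, 0.0, -1.0]]
force: [0.7, -0.9, -1.6]
grip_width: 0.0097
gripper_force: 10.0
time_s: 16.72
ee_pos: [0.5919, 0.143, 0.018]
eef_rot: [[1.0, 0.011, -0.007], [0.011, -1.0, -0.0], [-0.007, 0.0, -1.0]]
force: [-1.0, -0.4, -1.6]
grip_width: 0.0098
gripper_force: 10.0
time_s: 16.88
ee_pos: [0.5948, 0.1433, 0.0223]
eef_rot: [[1.0, 0.011, -0.001], [0.011, -1.0, -0.0], [-0.001, 0.0, -1.0]]
force: [-0.2, 0.0, -2.4]
grip_width: 0.0095
gripper_force: 10.0
```

```bash
python3 -m inch '[[-0.9,-0.13,0,0,0],[-0.9,-0.13,0.0,0.08,0],[-0.9,-0.13,0,0.09,0],[-0.9,-0.13,0,0.1,0],[-0.9,-0.12,0,0.1,0]]'
python3 -m inch '[[-0.9,0,0,0,0],[-0.9,0.1,0,0.3,0],[-0.9,0.1,0,0.6,0],[-0.9,0,0,0.8,0],[-0.9,0,0,0.5,0]]'
python3 -m inch '[[-0.9,0,0,0,0],[-0.9,0,0,0,0]]'
python3 - <<'E'
from h import *
im,d=cams.get_image('side'); W=world('side',d); s=manip.state(); I=im.astype(int); L=(W-s['ee_pos']-[0,0,.038])
near=(abs(L[...,0])<.08)&(abs(L[...,1])<.02)&(L[...,2]<-.022)&(L[...,2]>-.075)&(d>0)
red=near&(I[...,0]>90)&(I[...,1]<70)&(I[...,2]<70); blk=near&(I.max(-1)<95)
P=L[red]*1000; print(len(P),P.mean(0).round()); P=L[blk]*1000; print(len(P),P.min(0).round(),P.max(0).round(),P.mean(0).round())
a=np.polyfit(P[:,0],P[:,2],1); print(np.degrees(np.arctan(a[0])),a, cv2.minAreaRect(P[:,[0,2]].astype(np.float32)))
E
```

```text
time_s: 17.3
ee_pos: [0.573, 0.1432, 0.0411]
eef_rot: [[1.0, 0.011, 0.009], [0.011, -1.0, 0.0], [0.009, 0.0, -1.0]]
force: [4.4, -1.5, -1.8]
grip_width: 0.01
gripper_force: 10.0
time_s: 17.72
ee_pos: [0.5782, 0.1435, 0.1286]
eef_rot: [[1.0, 0.011, 0.002], [0.011, -1.0, 0.0], [0.002, -0.0, -1.0]]
force: [0.8, -0.0, -1.7]
grip_width: 0.0099
gripper_force: 10.0
time_s: 17.88
ee_pos: [0.5782, 0.1435, 0.1268]
eef_rot: [[1.0, 0.011, 0.003], [0.011, -1.0, 0.0], [0.003, -0.0, -1.0]]
force: [-1.3, 0.2, -2.2]
grip_width: 0.0096
gripper_force: 10.0
1 [  0.  -3. -28.]
134 [-27. -13. -51.] [ 45.  10. -22.] [ -2.  -5. -35.]
20.318862374294095 [  0.37028554 -34.00948193] ((6.407346725463867, -31.123374938964844), (72.31494140625, 24.58344841003418), 19.305805206298828)
```

```bash
cat > tilt.py <<'E'
from h import *
im,d=cams.get_image('side'); W=world('side',d); s=manip.state(); I=im.astype(int); R=s['eef_rot']; L=(W-s['ee_pos']-[0,0,.038])@R*1000
near=(abs(L[...,0])<80)&(abs(L[...,1])<25)&(L[...,2]>5)&(L[...,2]<80)&(d>0)&(I.max(-1)<110)
P=L[near]; P[:,2]*=-1
for a in range(-70,80,10):
    q=P[(P[:,0]>=a)&(P[:,0]<a+10)]
    if len(q): print(a,len(q),'z',np.percentile(q[:,2],[0,25,50,75,100]).round(),'y',np.median(q[:,1]).round())
q=P[(abs(P[:,0])>13)&(P[:,2]<-10)]; print(np.degrees(np.arctan(np.polyfit(q[:,0],q[:,2],1)[0])),np.polyfit(q[:,0],q[:,2],1))
E
python3 tilt.py
```

```text
-30 22 z [-52. -45. -44. -43. -40.] y 5.0
-20 33 z [-51. -42. -40. -38.  -5.] y 6.0
-10 42 z [-50. -36. -33. -17.  -5.] y 7.0
0 34 z [-40. -33. -29. -13.  -5.] y 8.0
10 31 z [-36. -28. -25. -21. -10.] y 6.0
20 27 z [-31. -24. -20. -18. -14.] y 6.0
30 24 z [-26. -20. -18. -15. -14.] y 6.0
40 16 z [-22. -17. -14. -12. -10.] y 7.0
50 16 z [-17. -12. -11.  -8.  -6.] y 8.0
23.43443058592499 [  0.43345229 -33.31689923]
```

```bash
python3 -m inch '[[-0.9,0.03,0,-0.8,0],[-0.9,0,0,-0.8,0],[-0.9,0,0,-0.55,0],[-0.9,-0.15,0,0,0],[-0.9,-0.15,0,0.02,0]]'
python3 -m inch '[[-0.9,-0.13,0,0.02,0],[-0.9,0,0,0,0],[-0.9,0.15,0,0.3,0],[-0.9,0.1,0,0.8,0],[-0.9,0,0,0.8,0]]'
python3 -m inch '[[-0.9,0,0,0.3,0],[-0.9,0,0,0,0]]'
python3 tilt.py
```

```text
time_s: 18.4
ee_pos: [0.5649, 0.1431, 0.0376]
eef_rot: [[1.0, 0.011, -0.004], [0.011, -1.0, -0.0], [-0.004, 0.0, -1.0]]
force: [2.9, -0.4, -4.6]
grip_width: 0.0096
gripper_force: 10.0
time_s: 18.82
ee_pos: [0.5708, 0.1433, 0.1181]
eef_rot: [[1.0, 0.011, -0.002], [0.011, -1.0, -0.0], [-0.002, -0.0, -1.0]]
force: [1.6, 0.9, -1.4]
grip_width: 0.0098
gripper_force: 10.0
time_s: 18.98
ee_pos: [0.5745, 0.1437, 0.1341]
eef_rot: [[1.0, 0.011, 0.009], [0.011, -1.0, 0.001], [0.009, -0.0, -1.0]]
force: [-0.1, 0.1, -1.4]
grip_width: 0.0099
gripper_force: 10.0
-20 19 z [-55. -49. -47. -46. -10.] y 2.0
-10 41 z [-52. -44. -40. -36.  -6.] y 7.0
0 43 z [-45. -36. -32. -24.  -6.] y 8.0
10 33 z [-49. -30. -26. -22.  -9.] y 6.0
20 32 z [-28. -22. -17. -14.  -7.] y 5.0
30 21 z [-25. -15. -13. -10.  -7.] y 8.0
40 9 z [-18. -13. -10.  -6.  -5.] y 8.0
50 2 z [-19. -16. -14. -11.  -9.] y 2.0
30.64512323384303 [  0.59246184 -34.32455312]
```

```bash
python3 -m inch '[[-0.9,0,0,0.7,0],[-0.9,0,0,0.7,0],[-0.9,-0.15,-0.4,0,0.6],[-0.9,-0.29,-0.74,0,0.76],[-0.9,-0.29,-0.74,0,0.76]]' 15 >/dev/null
python3 -m inch '[[-0.9,-0.29,-0.74,0,0.76],[-0.9,-0.29,-0.74,0,0.76],[-0.9,-0.29,-0.74,0,0.76],[-0.9,-0.29,-0.74,0,0.76],[-0.9,-0.29,-0.74,0,0.76]]' >/dev/null
python3 -m inch '[[-0.9,-0.29,-0.74,0,0.76],[-0.9,-0.29,-0.74,0,0.76],[-0.9,-0.29,-0.74,0,0.76],[-0.9,-0.2,-0.6,0,0.74],[-0.9,0,0,0,0]]'
python3 -m inch '[[-0.9,0,0,0,0]]'
python3 tilt.py
```

```text
time_s: 20.28
ee_pos: [0.4392, -0.1956, 0.1829]
eef_rot: [[0.704, 0.71, -0.003], [0.71, -0.704, 0.0], [-0.002, -0.003, -1.0]]
force: [0.1, -0.0, -2.1]
grip_width: 0.0101
gripper_force: 15.0
time_s: 20.37
ee_pos: [0.4401, -0.1928, 0.183]
eef_rot: [[0.706, 0.708, -0.003], [0.708, -0.706, 0.002], [-0.0, -0.004, -1.0]]
force: [-0.4, 0.3, -2.0]
grip_width: 0.01
gripper_force: 15.0
-20 95 z [-60. -51. -49. -14.  -5.] y 3.0
-10 104 z [-54. -45. -42. -38.  -5.] y 3.0
0 47 z [-48. -39. -38. -35.  -7.] y 8.0
10 16 z [-39. -36. -33. -30. -29.] y 9.0
20 20 z [-33. -27. -23. -20. -18.] y 9.0
30 13 z [-25. -12. -11.  -9.  -7.] y 5.0
40 4 z [-12. -10.  -9.  -8.  -7.] y 4.0
34.62628717510215 [  0.69053115 -40.14405962]
```

```bash
python3 -m inch '[[-0.9,0.07,-0.1,-0.4,0],[-0.9,0.1,-0.1,-0.5,0],[-0.9,0.1,-0.03,-0.5,0],[-0.9,0,0,0,0],[-0.9,0,0,0,0]]'
python3 - <<'E'
from h import *
im,d=cams.get_image('side'); s=manip.state(); p=s['ee_pos']+[0,0,.038]; R=s['eef_rot']; print(s['ee_pos'],s['force'])
C=np.array([.476,-.1806,.110]); az=np.radians(-162.4); t=np.radians(32); n=np.array([np.sin(t)*np.cos(az),np.sin(t)*np.sin(az),np.cos(t)])
up=np.array([0,0,1])-n*n[2]; up/=np.linalg.norm(up); lf=np.cross(n,up); a=np.radians(24)
h=np.cos(a)*up+np.sin(a)*lf; g=np.cross(n,h)
b=np.radians(32); hd=R[:,0]*[1,1,0]; z=np.array([0,0,1]); sx=np.cos(b)*hd+np.sin(b)*z; sz=-np.sin(b)*hd+np.cos(b)*z
o=p-.041*sz; big=cv2.resize(im[205:305,215:345],(780,600),interpolation=cv2.INTER_CUBIC).copy()
def dot(P,c): u=(proj('side',P)[0]-[215,205])*6; cv2.circle(big,tuple(int(x) for x in u),3,c,-1); return u.round()
for k,v in(('a',C+.026*h),('b',C-.026*h),('c',C+.026*g),('d',C-.026*g)): print('hole',k,dot(v,(0,255,255)))
for k,sg in(('a',1),('b',-1)): print('pin',k,dot(o+sg*.026*sx-.009*sz,(255,0,255)))
print('barends',dot(o+.048*sx,(0,255,0)),dot(o-.048*sx,(0,255,0)))
save('pics/pre.png',big); np.savez('side4.npz',im=im,d=d)
E
```

```text
time_s: 20.83
ee_pos: [0.4516, -0.1998, 0.1275]
eef_rot: [[0.702, 0.712, -0.003], [0.712, -0.702, 0.003], [-0.0, -0.004, -1.0]]
force: [0.5, 0.5, -1.4]
grip_width: 0.01
gripper_force: 15.0
[ 0.45235229 -0.20057672  0.12873207] [ 0.34146857  0.08690853 -2.10431632]
hole a [371. 369.]
hole b [293. 502.]
hole c [280. 407.]
hole d [387. 465.]
pin a [354. 345.]
pin b [278. 482.]
barends [377. 281.] [236. 536.]
```

View pics/pre.png

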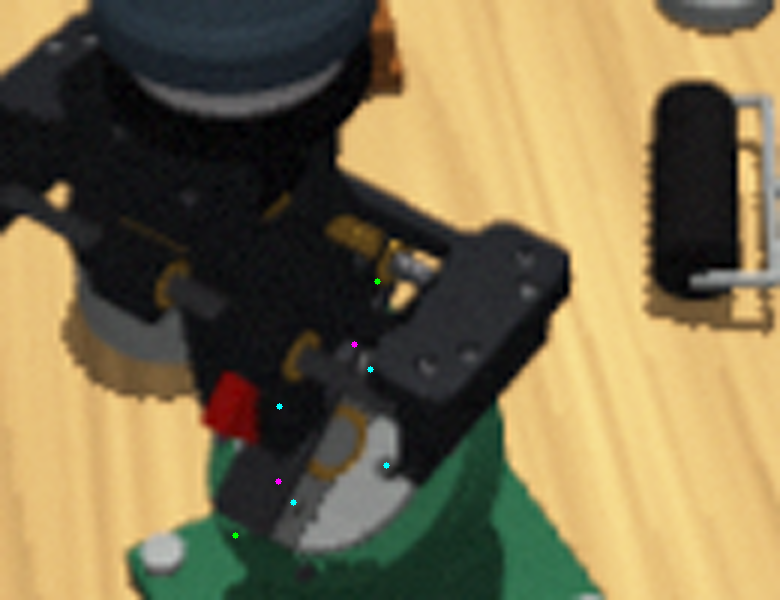

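Run:
```python
from h import *
z=np.load('side4.npz'); im,d=z['im'],z['d']; I=im.astype(int); s=manip.state(); p=s['ee_pos']+[0,0,.038]; R=s['eef_rot']; W=world('side',d)
v,u=np.mgrid[:420,:560]; bx=(u-215)*6; by=(v-205)*6
m=(bx>200)&(bx<345)&(by>400)&(by<560)&(d>0)
L=(W-p)@R*1000; L[...,2]*=-1
hd=R[:,0]; 
sel=m&(I.max(-1)<75)&(L[...,2]<-22)&(L[...,2]>-75)&(abs(L[...,0])<70)
P=L[sel]; print(len(P))
# print grid of local coords along image for few rows
for yy in (460,480,500,520,535):
    print(yy,[(xx,tuple(L[205+yy//6,215+xx//6].round().astype(int)),int(I[205+yy//6,215+xx//6].mean())) for xx in range(216,346,12)])
```

```text
223
460 [(216, (np.int64(13), np.int64(-35), np.int64(-77)), 69), (228, (np.int64(15), np.int64(-31), np.int64(-76)), 57), (240, (np.int64(-3), np.int64(-10), np.int64(-42)), 32), (252, (np.int64(0), np.int64(-7), np.int64(-43)), 31), (264, (np.int64(1), np.int64(-2), np.int64(-40)), 35), (276, (np.int64(3), np.int64(1), np.int64(-40)), 22), (288, (np.int64(4), np.int64(6), np.int64(-38)), 30), (300, (np.int64(6), np.int64(9), np.int64(-38)), 31), (312, (np.int64(24), np.int64(-1), np.int64(-64)), 67), (324, (np.int64(24), np.int64(5), np.int64(-60)), 83), (336, (np.int64(27), np.int64(7), np.int64(-61)), 81)]
480 [(216, (np.int64(-10), np.int64(-15), np.int64(-52)), 55), (228, (np.int64(-9), np.int64(-10), np.int64(-48)), 31), (240, (np.int64(-8), np.int64(-6), np.int64(-46)), 34), (252, (np.int64(-7), np.int64(-2), np.int64(-45)), 33), (264, (np.int64(-4), np.int64(1), np.int64(-45)), 35), (276, (np.int64(-4), np.int64(6), np.int64(-42)), 32), (288, (np.int64(0), np.int64(8), np.int64(-45)), 32), (300, (np.int64(14), np.int64(1), np.int64(-65)), 71), (312, (np.int64(15), np.int64(6
[... 1301 characters left out ...]
p.int64(-66)), 146), (336, (np.int64(7), np.int64(22), np.int64(-61)), 148)]
535 [(216, (np.int64(28), np.int64(-52), np.int64(-152)), 75), (228, (np.int64(-7), np.int64(-14), np.int64(-84)), 37), (240, (np.int64(-6), np.int64(-10), np.int64(-81)), 43), (252, (np.int64(-5), np.int64(-5), np.int64(-79)), 33), (264, (np.int64(-3), np.int64(-1), np.int64(-78)), 33), (276, (np.int64(-2), np.int64(3), np.int64(-75)), 72), (288, (np.int64(-1), np.int64(8), np.int64(-73)), 77), (300, (np.int64(-1), np.int64(13), np.int64(-70)), 120), (312, (np.int64(0), np.int64(17), np.int64(-67)), 145), (324, (np.int64(1), np.int64(22), np.int64(-64)), 144), (336, (np.int64(3), np.int64(25), np.int64(-64)), 144)]
```

The picture shows the bar held above the ring, with its lower end at (245,518) and the visible ring hole at (390,465) on my projection. The bar is centred laterally and tilted about 33°, so I ease the downhill pin in first.

```bash
python3 -m inch '[[-0.9,0,-0.1,-0.1,0],[-0.9,0,0,-0.07,0],[-0.9,0,0,0,0]]' 12
python3 -m inch '[[-0.9,0.05,0.02,-0.06,0],[-0.9,0.06,0.03,-0.06,0],[-0.9,0,0,0,0]]'
```

```text
time_s: 21.13
ee_pos: [0.4526, -0.206, 0.1224]
eef_rot: [[0.703, 0.711, 0.001], [0.711, -0.703, -0.0], [0.0, 0.001, -1.0]]
force: [-0.6, 0.6, -3.0]
grip_width: 0.0099
gripper_force: 12.0
time_s: 21.38
ee_pos: [0.4571, -0.2042, 0.1178]
eef_rot: [[0.703, 0.711, 0.0], [0.711, -0.703, -0.001], [-0.001, 0.001, -1.0]]
force: [-3.4, -1.4, 2.5]
grip_width: 0.0099
gripper_force: 12.0
```

```bash
python3 -m inch '[[-0.9,0.03,0.06,-0.03,0],[-0.9,0.04,0.05,-0.05,0],[-0.9,0,0,0,0]]' 8
python3 -m inch '[[-0.9,0.02,0.02,-0.05,0],[-0.9,0,0,0,0]]'; python3 tilt.py | tail -1
python3 - <<'E'
from h import *
z=cams.get_image('side'); im,d=z; s=manip.state(); p=s['ee_pos']+[0,0,.038]; W=world('side',d); L=(W-p)@s['eef_rot']*1000
C=np.array([.4755,-.181,.1105]); n=np.array([-.505,-.160,.848]); I=im.astype(int)
m=(I.max(-1)<60)&(d>0)&(np.linalg.norm(W-C,axis=-1)<.06)&(L[...,2]>30)&(abs(L[...,1])<14)
P=W[m]; h=np.array([.615,.622,.484]); t=(P-C)@h*1000; H=(P-C)@n*1000
for a in range(-60,60,10):
    q=(t>=a)&(t<a+10); 
    if q.sum()>2: print(a,q.sum(),np.percentile(H[q],[10,50,90]).round(1))
E
```

```text
time_s: 21.63
ee_pos: [0.461, -0.2002, 0.1158]
eef_rot: [[0.703, 0.711, 0.003], [0.711, -0.703, -0.002], [0.0, 0.003, -1.0]]
force: [-1.8, 0.7, 8.8]
grip_width: 0.0098
gripper_force: 8.0
time_s: 21.8
ee_pos: [0.4617, -0.1995, 0.1139]
eef_rot: [[0.703, 0.711, 0.002], [0.711, -0.703, -0.002], [0.0, 0.003, -1.0]]
force: [-2.4, -1.5, 8.8]
grip_width: 0.01
gripper_force: 8.0
26.7515384845342 [  0.50407517 -46.33800994]
-60 13 [-18.2  -4.7  -1. ]
-50 66 [-2.3 -0.5 18.4]
-40 63 [ 7.4 17.4 20.2]
-30 58 [11.5 17.2 20.1]
-20 28 [ 8.  16.  19.5]
-10 7 [-1.1  8.7 11.5]
```

```bash
cat > seat.py <<'E'
from h import *
C=np.array([.4755,-.181,.1105]); az=np.radians(-162.4); tt=np.radians(32); n=np.array([np.sin(tt)*np.cos(az),np.sin(tt)*np.sin(az),np.cos(tt)])
up=np.array([0,0,1])-n*n[2]; up/=np.linalg.norm(up); lf=np.cross(n,up)
def look(al,save_=None):
    a=np.radians(al); h=np.cos(a)*up+np.sin(a)*lf; g=np.cross(n,h)
    for nm in('side','top'):
        im,d=cams.get_image(nm); W=world(nm,d); I=im.astype(int); Q=np.stack([(W-C)@h,(W-C)@g,(W-C)@n],-1)*1000
        f=(d>0)&(np.linalg.norm(Q[...,:2],axis=-1)<36)&(abs(Q[...,2])<5)&(I.min(-1)>60); print(nm,'face H',np.median(Q[f][:,2]).round(1),f.sum())
        m=(I.max(-1)<60)&(d>0)&(abs(Q[...,0])<58)&(abs(Q[...,1])<22)&(Q[...,2]>4)&(Q[...,2]<24)
        P=Q[m]
        for s in range(-60,60,10):
            q=P[(P[:,0]>=s)&(P[:,0]<s+10)]
            if len(q)>2: print(s,len(q),'g',np.percentile(q[:,1],[3,50,97]).round(1),'H',np.percentile(q[:,2],[10,50,90]).round(1))
        if save_ and nm=='side': save(save_,im,(215,205,345,305),6)
    s=manip.state(); print(s['ee_pos'].round(4),s['force'].round(1),s['time_s'])
E
python3 -c "
from seat import *
look(24)"
```

```text
side face H 0.5 207
-50 24 g [-15.   -8.2   2.2] H [12.7 17.3 20.3]
-40 57 g [-16.4  -8.2   3.4] H [12.3 17.5 20.2]
-30 52 g [-15.8  -8.2   1.6] H [12.7 17.7 20.4]
-20 28 g [-16.4 -12.5   0.4] H [10.  16.  18.8]
-10 5 g [-17.  -15.  -14.1] H [ 8.5 11.5 14. ]
20 10 g [-17.1 -15.9 -12.8] H [12.9 16.  17.3]
40 9 g [-17.2 -15.5 -15. ] H [11.1 14.2 18.7]
top face H 1.4 14
40 15 g [-15.3  -8.    2.2] H [16.  17.7 21. ]
50 15 g [-15.   -5.4   3.6] H [11.3 18.2 23.3]
[ 0.4616 -0.1996  0.1139] [-2.2 -0.2  8.7] 22.0
```

```bash
python3 -m inch '[[-0.9,-0.015,0.02,0,0],[-0.9,-0.015,0.02,0,0],[-0.9,0,0,0,0]]' 8
python3 -m inch '[[-0.9,-0.01,0.015,-0.03,0],[-0.9,0.01,0.01,-0.04,0],[-0.9,0,0,0,0]]' 8
python3 -c "
from seat import *
look(24)" | grep -v ' -10'
```

```text
time_s: 22.25
ee_pos: [0.46, -0.198, 0.1132]
eef_rot: [[0.703, 0.711, 0.002], [0.711, -0.703, -0.002], [-0.0, 0.003, -1.0]]
force: [-1.4, -2.8, 5.1]
grip_width: 0.01
gripper_force: 8.0
time_s: 22.5
ee_pos: [0.4595, -0.1971, 0.1096]
eef_rot: [[0.703, 0.711, 0.001], [0.711, -0.703, -0.002], [-0.001, 0.002, -1.0]]
force: [-0.4, -4.7, -2.2]
grip_width: 0.0101
gripper_force: 8.0
side face H 0.6 200
-50 38 g [-12.4  -3.4   7.5] H [ 9.6 14.9 18. ]
-40 54 g [-12.1  -4.    6.5] H [11.9 15.1 18.1]
-30 56 g [-12.7  -5.4   7. ] H [12.2 15.5 17.9]
10 4 g [-11.8 -11.2  -8.4] H [ 8.9 14.1 15.5]
20 11 g [-12.6 -11.1  -9.2] H [ 8.4 13.4 15.7]
40 11 g [-12.8 -11.6  -9.7] H [ 7.6 12.7 13.5]
top face H -0.3 9
30 3 g [0.1 4.  7.7] H [17.4 18.2 19.8]
40 28 g [-10.2  -0.4   8.8] H [ 9.4 15.5 17.9]
[ 0.4593 -0.1971  0.1092] [-0.1 -6.1 -1.9] 22.6
```

```bash
python3 -m inch '[[-0.9,0.04,-0.01,-0.04,0],[-0.9,0.025,0,-0.05,0],[-0.9,0,0,0,0]]' 6
python3 -m inch '[[-0.9,0.02,0,-0.05,0],[-0.9,0,0,0,0]]' 4
python3 -c "
from seat import *
look(24)" | grep -v ' -10'
```

```text
time_s: 22.85
ee_pos: [0.4616, -0.1964, 0.1055]
eef_rot: [[0.703, 0.711, -0.001], [0.711, -0.703, 0.0], [-0.0, -0.001, -1.0]]
force: [-2.6, -2.1, 1.6]
grip_width: 0.0098
gripper_force: 6.0
time_s: 23.02
ee_pos: [0.4624, -0.1958, 0.1034]
eef_rot: [[0.703, 0.711, -0.001], [0.711, -0.703, 0.001], [0.0, -0.002, -1.0]]
force: [-2.2, -0.0, 3.3]
grip_width: 0.0099
gripper_force: 4.0
side face H 0.4 193
-50 39 g [-12.9  -3.4   7.2] H [ 8.7 11.8 13.9]
-40 54 g [-12.8  -3.4   7.9] H [ 9.5 12.5 14.2]
-30 57 g [-12.4  -4.    6.2] H [ 7.8 11.7 14.7]
-20 15 g [-20.2 -12.2  -2.3] H [ 4.2 13.3 23.3]
10 3 g [-12.1 -12.  -11.6] H [ 5.1  8.6 10.5]
20 7 g [-13.9 -12.2  -9.8] H [ 6.3  9.8 12.3]
top face H 0.5 4
40 23 g [-11.1  -1.1   7.8] H [ 7.  12.5 15.5]
[ 0.4624 -0.1958  0.1034] [-3.5  1.3  4.2] 23.1167
```

```bash
python3 -m inch '[[-0.4,0,0,0,0],[-0.2,0,0,0,0],[0,0,0,0,0],[0,0,0,0,0],[0,0,0,0,0]]' 6
python3 -c "
from seat import *
look(24)" | grep -v ' -10'
```

```text
time_s: 23.53
ee_pos: [0.4627, -0.1964, 0.1036]
eef_rot: [[0.703, 0.711, 0.0], [0.711, -0.703, 0.0], [0.0, 0.0, -1.0]]
force: [-0.2, -0.4, -0.1]
grip_width: 0.0414
gripper_force: 0.0
side face H 0.7 95
-50 37 g [-10.5  -2.5   9.1] H [ 7.4 10.6 12. ]
-40 52 g [-11.3  -2.8   9.5] H [ 7.7 10.3 11.8]
-30 51 g [-11.1  -2.7   9.5] H [ 6.3 10.2 11.6]
-20 20 g [-10.7  -9.3   0.4] H [ 5.1  8.9 11.5]
-10 3 g [-10.9  -8.2  -5.4] H [ 9.2 10.3 11.3]
top face H 0.5 4
40 24 g [-7.9  0.8  9.6] H [ 5.8  9.9 13.2]
[ 0.4627 -0.1965  0.1037] [-0.3 -0.1 -0.3] 23.6333
```

```bash
python3 -m inch '[[0,-0.1,0.09,0.1,0],[0,-0.1,0.09,0.25,0],[0,-0.13,0,0.25,0],[0,0,0,0,0],[-0.4,0,0,0,0]]' 8
python3 -m inch '[[-0.85,0,0,0,0],[-0.85,0,0,0,0],[-0.85,0,0,0,0],[-0.85,0,0,0,0]]' 8
python3 -c "
from seat import *
look(24)" | grep -v ' -10'
```

```text
time_s: 24.05
ee_pos: [0.4497, -0.1895, 0.1284]
eef_rot: [[0.703, 0.711, 0.001], [0.711, -0.703, -0.001], [0.0, 0.002, -1.0]]
force: [0.0, 0.5, 0.5]
grip_width: 0.0393
gripper_force: 0.0
time_s: 24.38
ee_pos: [0.4494, -0.1893, 0.1273]
eef_rot: [[0.703, 0.711, -0.0], [0.711, -0.703, 0.0], [-0.0, -0.0, -1.0]]
force: [0.2, -3.2, -0.4]
grip_width: 0.0134
gripper_force: 7.8
side face H 0.4 197
-50 39 g [-9.8  0.7 11.8] H [ 9.4 10.8 12.5]
-40 51 g [-8.8 -0.8 11.5] H [ 6.5 10.4 11.8]
-30 46 g [-9.  -0.8  9.2] H [ 8.  10.6 12.1]
-20 9 g [-9.7 -8.8 -3.9] H [5.1 9.2 9.7]
-10 11 g [-8.6 -7.7 -5.5] H [ 5.5  8.2 11.5]
0 13 g [-9.1 -8.1 -2. ] H [ 4.8  8.5 20.4]
10 12 g [-10.   -8.   -5.4] H [6.1 8.4 9.9]
top face H 1.5 6
30 5 g [2.7 6.5 8.9] H [ 7.5 11.7 12.7]
40 20 g [-6.1  1.3 11.8] H [ 7.7 11.  13.3]
[ 0.4497 -0.1896  0.1275] [ 1.4 -1.9 -2.2] 24.4833
```

```bash
python3 -m inch '[[-0.85,0,0,-0.05,0],[-0.85,0,0,-0.03,-0.4],[-0.85,0,0,0,-0.6],[-0.85,0,0,0,-0.6],[-0.85,0,0,0,-0.6]]' 15
python3 -m inch '[[-0.85,0,0,0,-0.6],[-0.85,0,0,0,-0.6],[-0.85,0,0,0,-0.6],[-0.85,0,0,0,-0.6],[-0.85,0,0,0,0]]' 15
python3 -c "
from seat import *
look(5)" | grep -v ' -10'
```

```text
time_s: 24.9
ee_pos: [0.4505, -0.1904, 0.1265]
eef_rot: [[0.827, 0.562, 0.002], [0.562, -0.827, -0.003], [0.0, 0.003, -1.0]]
force: [-2.4, -1.0, 9.4]
grip_width: 0.0123
gripper_force: 15.0
time_s: 25.32
ee_pos: [0.4508, -0.1903, 0.1259]
eef_rot: [[0.926, 0.378, 0.003], [0.378, -0.926, -0.002], [0.002, 0.003, -1.0]]
force: [0.3, -0.8, 6.6]
grip_width: 0.0119
gripper_force: 14.7
side face H 0.5 170
-50 36 g [-14.9  -6.6   5.8] H [ 8.3 10.8 12. ]
-40 55 g [-15.1  -6.7   7.3] H [ 6.9 10.5 12.3]
-30 33 g [-13.7  -6.2   5.5] H [ 8.6 10.6 12.2]
top face H 0.2 17
40 12 g [-1.6  9.1 15.2] H [ 5.4 10.3 12.9]
[ 0.4508 -0.1903  0.126 ] [ 1.2 -1.4  6.5] 25.4167
```

```bash
python3 -m inch '[[-0.85,0,0,0,-0.8],[-0.85,0,0,0,-0.8],[-0.85,0,0,0,-0.8],[-0.85,0,0,0,-0.8],[-0.85,0,0,0,0]]' 20
python3 -c "
from seat import *
look(-5); print(manip.state()['wrist_torque'])" | grep -v ' -10'
```

```text
time_s: 25.83
ee_pos: [0.4506, -0.1892, 0.1258]
eef_rot: [[0.994, 0.107, 0.002], [0.107, -0.994, -0.0], [0.002, 0.0, -1.0]]
force: [0.1, 3.0, 8.9]
grip_width: 0.0113
gripper_force: 21.0
side face H 0.4 181
-50 26 g [-13.   -8.2   2.6] H [ 6.7 11.  12.6]
-40 28 g [-12.9  -9.4  -1.5] H [ 6.7 11.2 12.5]
-30 16 g [-11.9 -11.1  -8.3] H [ 5.8 10.6 12.1]
40 13 g [-8.5 -5.9  8.3] H [ 5.9  9.5 11.4]
top face H -0.7 10
40 4 g [ 8.3 12.  13.3] H [ 5.4  8.2 11.2]
[ 0.4506 -0.1891  0.1258] [-0.4  2.1  7.9] 25.9333
[ 0.62311468 -0.35544288  0.45217598]
```

```bash
python3 -m inch '[[-0.85,0,0,0,-0.8],[-0.85,0,0,0,-0.8],[-0.85,0,0,0,-0.8],[-0.85,0,0,0,-0.8],[-0.85,0,0,0,0]]' 20
python3 -c "
from seat import *
look(-20); print(manip.state()['wrist_torque'])" | grep -v ' -10'
python3 -m inch '[[-0.85,0,0,0,-0.8],[-0.85,0,0,0,-0.8],[-0.85,0,0,0,-0.8],[-0.85,0,0,0,0]]' 20
python3 -c "
from seat import *
look(-32); print(manip.state()['wrist_torque'])" | grep -v ' -10'
```

```text
time_s: 26.35
ee_pos: [0.4505, -0.1886, 0.1261]
eef_rot: [[0.985, -0.171, 0.002], [-0.171, -0.985, 0.001], [0.002, -0.001, -1.0]]
force: [-1.9, 5.5, 13.6]
grip_width: 0.0134
gripper_force: 24.0
side face H 0.8 271
-50 15 g [-16.4 -12.6  -6.1] H [ 7.5 11.  12.4]
-40 21 g [-15.1 -13.6  -9.4] H [ 6.3 10.5 12.7]
-30 10 g [-14.2 -12.7 -11.2] H [4.6 7.2 9.9]
10 19 g [-9.4 -7.7 -3.1] H [ 6.  10.8 12. ]
20 22 g [-8.7 -6.4  8.3] H [ 5.8 10.  11.6]
30 21 g [-7.  -5.2  8.5] H [ 5.5 10.3 12.1]
40 18 g [-6.8 -3.8  7.5] H [ 5.4  9.1 11.1]
top face H -0.2 6
[ 0.4505 -0.1886  0.1261] [-1.4  4.7 13. ] 26.45
[1.16836488 0.04690192 0.52391297]
time_s: 26.78
ee_pos: [0.4505, -0.1887, 0.1264]
eef_rot: [[0.928, -0.372, 0.002], [-0.372, -0.928, 0.001], [0.001, -0.001, -1.0]]
force: [-2.1, 5.3, 15.6]
grip_width: 0.0145
gripper_force: 25.8
side face H 0.7 286
-50 6 g [-17.5 -16.2 -15. ] H [ 7.   9.7 13.1]
-40 5 g [-17.1 -15.9 -15. ] H [ 6.1  7.4 10.3]
-20 3 g [-13.  -12.5 -11.6] H [ 5.1  7.9 10. ]
-10 23 g [-12.3  -9.1  -4.6] H [ 7.7 11.5 13.6]
0 20 g [-10.7  -8.1  -4.9] H [ 4.2  9.8 12.2]
10 21 g [-9.8 -7.2  3.4] H [ 6.  10.4 12.1]
20 20 g [-8.  -5.6  8.5] H [ 6.6 10.9 12.5]
30 20 g [-6.1 -3.2  9.7] H [ 5.5  9.4 11.1]
40 24 g [-4.8  1.7 12.1] H [ 4.9  8.5 11.8]
top face H 1.2 1
-50 8 g [-15.2  -8.1   3.3] H [ 8.7 10.5 11.4]
[ 0.4504 -0.1886  0.1263] [-2.8  4.9 14.4] 26.8833
[1.27273896 0.20738971 0.54237045]
```

```bash
python3 -m inch '[[-0.85,0,0,0,-0.8],[-0.85,0,0,0,-0.8],[-0.85,0,0,0,-0.8],[-0.85,0,0,0,0]]' 20
python3 -c "
from seat import *
look(-45); print(manip.state()['wrist_torque'])" | grep -v ' -10'
```

```text
time_s: 27.22
ee_pos: [0.4505, -0.1889, 0.1266]
eef_rot: [[0.831, -0.556, 0.002], [-0.556, -0.831, 0.0], [0.002, -0.001, -1.0]]
force: [-3.1, 5.4, 16.1]
grip_width: 0.0162
gripper_force: 26.3
side face H 0.7 330
-30 24 g [-15.3 -12.2  -6.1] H [ 6.3 10.6 12.6]
-10 17 g [-12.3  -9.8  -5.7] H [ 6.7 10.5 12. ]
0 17 g [-10.4  -8.6  -4.1] H [ 7.5 10.2 12. ]
10 27 g [-9.2 -6.  12.8] H [ 6.3 10.2 12.3]
20 30 g [-7.5  2.7 13.2] H [ 9.3 11.1 12.6]
30 21 g [-6.2 -4.3 15.6] H [ 5.3 10.4 11.9]
40 22 g [-4.4  1.7 14.6] H [ 5.2  7.6 11.3]
top face H nan 0
-50 10 g [-15.2  -9.6  -2.8] H [ 9.3 11.  14.4]
-40 4 g [-15.4 -12.4  -5.3] H [10.9 11.6 14.4]
[ 0.4505 -0.1889  0.1266] [-3.1  5.  16.8] 27.3167
[1.3016351  0.22280436 0.57636761]
  return _methods._mean(a, axis=axis, dtype=dtype,
  ret = ret.dtype.type(ret / rcount)
```

```bash
cat > mark.py <<'E'
from seat import *
def mark():
    for nm in('side','top'):
        im,d=cams.get_image(nm); K,t,R,_=cal(nm); hsv=cv2.cvtColor(im,cv2.COLOR_RGB2HSV)
        v,u=np.nonzero((hsv[...,0]>17)&(hsv[...,0]<33)&(hsv[...,1]>130)&(hsv[...,2]>80))
        r=np.stack([(u-K[0,2])/K[0,0],-(v-K[1,2])/K[1,1],-np.ones(len(u))],-1)@R.T; k=((C-t)@n)/(r@n); P=t+r*k[:,None]-C
        a,b=P@up*1000,P@-lf*1000; rad=np.hypot(a,b); th=np.degrees(np.arctan2(b,a))  # cw from uphill
        for nme,lo,hi in(('ring',26,38),('head',40,53)):
            q=(rad>lo)&(rad<hi); 
            if q.sum(): print(nm,nme,q.sum(),'th med',np.median(th[q]).round(1),np.percentile(th[q],[10,90]).round(0),'rad',np.median(rad[q]).round(1))
    s=manip.state(); print(s['wrist_torque'].round(2),s['force'].round(1))
E
python3 -m inch '[[-0.85,0,0,0,-0.8],[-0.85,0,0,0,-0.8],[-0.85,0,0,0,-0.6],[-0.85,0,0,0,0]]' 20
python3 -c "
from mark import *
mark(); look(-45)" 2>/dev/null
```

```text
time_s: 27.65
ee_pos: [0.4505, -0.1891, 0.1267]
eef_rot: [[0.71, -0.704, 0.002], [-0.704, -0.71, -0.0], [0.002, -0.001, -1.0]]
force: [-3.1, 3.1, 16.5]
grip_width: 0.0175
gripper_force: 25.5
side ring 8 th med -2.9 [-4. -1.] rad 31.9
side head 10 th med -0.1 [-2.  2.] rad 44.6
[1.04 0.24 0.5 ] [-3.2  4.  16.3]
side face H 0.7 358
-50 3 g [-8.  -4.6 -2.9] H [ 9.  10.7 11.3]
-40 8 g [-9.3 -8.5 -5. ] H [ 5.8  9.7 11.3]
-30 12 g [-9.9 -7.8 -3.9] H [ 9.2 10.7 12.1]
-20 16 g [-10.5  -8.5  -5.5] H [ 5.9 10.6 12.6]
-10 16 g [-10.7  -8.3  -4.7] H [ 8.3 10.7 12.2]
0 15 g [-11.4  -8.9  -6.5] H [ 6.3 10.5 11.8]
10 20 g [-12.2  -8.4   8.9] H [ 7.8 10.4 12.1]
20 46 g [-12.5  -2.4   8.8] H [ 8.3 10.7 12. ]
30 28 g [-13.4   0.6   7.6] H [ 7.  10.4 11.2]
40 28 g [-13.7  -2.9   8.2] H [ 5.5  7.6 11. ]
top face H nan 0
-50 5 g [-7.9 -6.7 -2.6] H [ 7.  10.  11.7]
-40 5 g [-9.3 -6.7 -3.9] H [ 9.6 10.4 13.9]
[ 0.4505 -0.1892  0.1266] [-2.5  5.  16.1] 27.85
```

```bash
python3 -m inch '[[-0.85,0,0,0,-0.6],[-0.85,0,0,0,-0.6],[-0.85,0,0,0,-0.4],[-0.85,0,0,0,0]]' 30
python3 -c "
from mark import *
mark(); look(-48)" 2>/dev/null
python3 -m inch '[[-0.85,0,0,0,-0.6],[-0.85,0,0,0,-0.4],[-0.85,0,0,0,0]]' 30
python3 -c "
from mark import *
mark()" 2>/dev/null
```

```text
time_s: 28.18
ee_pos: [0.4507, -0.1884, 0.127]
eef_rot: [[0.607, -0.795, 0.002], [-0.795, -0.607, 0.001], [0.001, -0.002, -1.0]]
force: [-3.6, 7.3, 19.5]
grip_width: 0.0177
gripper_force: 46.2
side ring 8 th med -2.9 [-4. -1.] rad 31.9
side head 10 th med -0.1 [-2.  2.] rad 44.6
[1.83 0.36 1.32] [-1.6  7.1 19.9]
side face H 0.7 361
-50 6 g [-10.2  -7.8  -5.4] H [ 8.7 10.6 12.9]
-40 9 g [-11.  -10.2  -8.8] H [ 5.3  8.7 12.2]
-30 17 g [-10.7  -7.9  -3.4] H [ 8.5 11.5 12.4]
-20 16 g [-11.2  -9.   -4.4] H [ 5.8 11.1 12.5]
-10 15 g [-11.   -8.4  -5. ] H [ 8.9 11.3 12.4]
0 16 g [-11.1  -9.1  -5.3] H [ 6.5 11.  12.2]
10 22 g [-11.5  -7.8   9.2] H [ 9.4 11.2 12.7]
20 34 g [-11.6  -0.7   9.9] H [ 9.1 11.  12.1]
30 48 g [-11.6  -1.6   9.1] H [ 9.3 10.8 12.2]
40 42 g [-11.4   1.5   9.8] H [ 5.4  9.3 11.5]
top face H 3.0 3
-50 4 g [-7.8 -6.5 -4.3] H [12.  12.9 13.2]
-40 6 g [-10.8  -7.2  -4.1] H [ 9.3 11.4 13.1]
-30 3 g [-6.5 -6.2 -5.2] H [ 9.6 10.6 13.8]
[ 0.4507 -0.1884  0.1269] [-2.7  7.  20.3] 28.3833
time_s: 28.63
ee_pos: [0.45, -0.188, 0.1269]
eef_rot: [[0.536, -0.844, 0.0], [-0.844, -0.536, 0.001], [-0.001, -0.001, -1.0]]
force: [-5.2, 9.0, 22.1]
grip_width: 0.0195
gripper_force: 50.3
side ring 9 th med -1.6 [-4. -0.] rad 32.8
side head 10 th med -0.1 [-2.  2.] rad 44.6
[1.97 0.83 1.51] [-5.8  7.8 21.6]
```

```bash
python3 -m inch '[[-0.5,0,0,0,0.3],[-0.2,0,0,0,0.3],[0.1,0,0,0,0.3],[0.1,0,0,0,0.2],[0.1,0,0,0,0.4]]' 12
python3 -m inch '[[0.1,0,0,0,0.8],[0.1,0.05,0.01,0,0.8],[0.1,0.05,0.01,-0.1,0.8],[0.1,0,0,-0.1,0.7],[0.1,0,0,0,0]]' 12
python3 -c "
from mark import *
mark(); look(-48)" 2>/dev/null
```

```text
time_s: 29.15
ee_pos: [0.4493, -0.189, 0.1243]
eef_rot: [[0.641, -0.767, -0.0], [-0.767, -0.641, 0.001], [-0.001, -0.0, -1.0]]
force: [0.4, -0.5, -0.1]
grip_width: 0.0469
gripper_force: 0.0
time_s: 29.57
ee_pos: [0.4529, -0.1879, 0.1156]
eef_rot: [[0.824, -0.567, -0.001], [-0.567, -0.824, 0.001], [-0.002, -0.0, -1.0]]
force: [0.7, -0.1, -0.5]
grip_width: 0.0487
gripper_force: 0.0
side ring 9 th med -4.2 [-29.  -1.] rad 32.8
side head 11 th med -0.2 [-3.  2.] rad 44.3
[ 0.12 -0.04 -0.04] [0.2 0.3 1.1]
side face H 0.7 344
-30 8 g [-11.3  -8.3  -4.9] H [ 6.8  9.9 11.3]
-20 17 g [-11.4  -8.8  -5.1] H [ 7.2 10.2 11.8]
-10 17 g [-11.6  -9.1   7.1] H [ 6.8  9.8 12.1]
0 17 g [-11.3  -8.2  17.7] H [ 6.6 10.4 15.8]
10 28 g [-11.4  -7.6  10. ] H [ 7.9 10.4 12. ]
20 48 g [-11.1  -0.7   8.6] H [ 8.4 10.4 12. ]
30 23 g [-11.6  -4.6   8.5] H [ 9.2 10.8 12.1]
40 28 g [-11.5  -4.7   6.6] H [ 4.5  7.6 11.5]
top face H nan 0
-50 10 g [-11.4  -5.4  -0.6] H [ 8.1 10.3 13.5]
-40 9 g [-11.7  -6.1  -1.8] H [ 8.6 10.5 12.6]
[ 0.4535 -0.1885  0.1166] [-0.2  0.3 -0.5] 29.7667
```

```bash
python3 -m inch '[[-0.4,0,0,0,0],[-0.85,0,0,0,0],[-0.85,0,0,0,0],[-0.85,0,0,0,0],[-0.85,0,0,0,0]]' 8
python3 -m inch '[[-0.85,0,0,0,0],[-0.85,-0.05,-0.02,0.08,0],[-0.85,-0.05,-0.02,0.08,0],[-0.85,-0.05,-0.02,0.09,0],[-0.85,-0.05,-0.02,0.09,0]]' 10
python3 -c "
from mark import *
mark(); look(-48)" 2>/dev/null
```

```text
time_s: 30.18
ee_pos: [0.4535, -0.1885, 0.1167]
eef_rot: [[0.822, -0.569, 0.0], [-0.569, -0.822, -0.0], [0.0, 0.0, -1.0]]
force: [0.4, 1.0, 1.9]
grip_width: 0.0202
gripper_force: 6.8
time_s: 30.6
ee_pos: [0.4448, -0.1916, 0.13]
eef_rot: [[0.823, -0.569, -0.001], [-0.569, -0.823, 0.0], [-0.001, 0.001, -1.0]]
force: [0.5, 1.0, -1.3]
grip_width: 0.01
gripper_force: 10.0
side ring 8 th med -2.9 [-4. -1.] rad 31.9
side head 11 th med 0.1 [-2.  2.] rad 44.9
[ 0.14  0.05 -0.  ] [ 0.4 -0.4 -2.3]
side face H 0.7 333
10 18 g [-21.1 -15.3  -8.3] H [18.6 21.  22.7]
20 18 g [-21.5 -16.3 -11.8] H [19.7 21.6 23. ]
40 10 g [-20.4 -16.8 -12.7] H [11.1 14.4 18.1]
top face H -1.8 1
[ 0.4453 -0.1919  0.1301] [-0.3 -0.6 -2.7] 30.8
```

```bash
python3 -m inch '[[-0.85,-0.1,0,0.3,0],[-0.85,-0.1,0.2,0.6,0.4],[-0.85,0,0.6,0.6,0.6],[-0.85,0,0.75,0.2,0.6],[-0.85,0.1,0.75,0,0.7]]' 14
python3 -m inch '[[-0.85,0.1,0.75,0,0.7],[-0.85,0.1,0.75,0,0.7],[-0.85,0,0,0,0]]' 14
python3 - <<'E'
from mark import *
mark()
im,d=cams.get_image('side')
q=np.arange(-60,60.1,.5)/1000; X,Y=np.meshgrid(q,-q)
uv=proj('side',(C+X[...,None]*-lf+Y[...,None]*up).reshape(-1,3)).astype(np.float32).reshape(241,241,2)
save('pics/final_ring.png',cv2.remap(im,uv[...,0],uv[...,1],cv2.INTER_CUBIC),s=2.4)
E
python3 tilt.py
```

```text
time_s: 31.22
ee_pos: [0.4424, -0.1, 0.2006]
eef_rot: [[0.919, -0.393, 0.004], [-0.393, -0.919, -0.002], [0.004, 0.001, -1.0]]
force: [1.5, -0.3, -2.6]
grip_width: 0.0098
gripper_force: 14.0
time_s: 31.47
ee_pos: [0.4492, -0.0354, 0.1979]
eef_rot: [[0.962, -0.272, -0.0], [-0.272, -0.962, 0.002], [-0.001, -0.002, -1.0]]
force: [0.1, -0.3, -2.3]
grip_width: 0.0099
gripper_force: 14.0
side ring 8 th med -2.9 [-4. -1.] rad 31.9
side head 13 th med -0.2 [-85.   2.] rad 46.0
top ring 2 th med 1.1 [1. 2.] rad 30.8
top head 5 th med -0.2 [-3.  1.] rad 47.4
[ 0.04  0.06 -0.08] [-0.2 -0.1 -2.5]
-40 24 z [-64. -58. -56. -55. -54.] y 4.0
-30 40 z [-66. -56. -55. -54. -52.] y 3.0
-20 46 z [-60. -53. -51. -49. -14.] y 4.0
-10 64 z [-60. -50. -42. -32. -12.] y 4.0
0 65 z [-55. -47. -40. -31. -10.] y 5.0
10 70 z [-51. -44. -36. -25.  -6.] y 3.0
20 61 z [-49. -43. -39. -31.  -8.] y 4.0
30 42 z [-58. -42. -39. -38. -37.] y 4.0
40 46 z [-47. -39. -37. -36. -32.] y 5.0
50 30 z [-43. -39. -35. -34. -31.] y 2.0
14.03310973253236 [  0.24994189 -46.27240427]
```

View pics/final_ring.png

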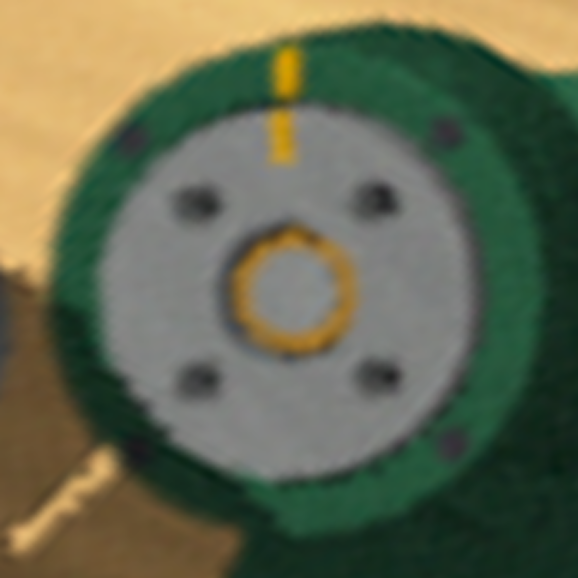

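The picture shows the yellow ring mark (283,137) lined up with the head mark (288,72), and torque had risen to 1.4 N m against the stop, so the ring is tight. Next I return the spanner.

```bash
python3 -m inch '[[-0.85,0.1,0.6,0,0.7],[-0.85,0.1,0.9,0,0.8],[-0.85,0.1,0.9,0,0.8],[-0.85,0.1,0.9,0,0.8],[-0.85,0.03,0.8,0,0.36]]' 14
python3 -m inch '[[-0.85,0,0.28,-0.3,0],[-0.85,0,0,-0.9,0],[-0.85,0,0,-0.9,0],[-0.85,0,0,-0.6,0],[-0.85,0,0,0,0]]' 12
python3 -m inch '[[-0.85,0,0,0,0]]'
python3 tilt.py
```

```text
time_s: 32.08
ee_pos: [0.4673, 0.1247, 0.1981]
eef_rot: [[1.0, 0.02, 0.0], [0.02, -1.0, -0.0], [0.0, 0.0, -1.0]]
force: [0.4, 0.0, -1.8]
grip_width: 0.0099
gripper_force: 14.0
time_s: 32.5
ee_pos: [0.4626, 0.1341, 0.0849]
eef_rot: [[1.0, 0.017, -0.01], [0.017, -1.0, -0.001], [-0.01, 0.001, -1.0]]
force: [-2.0, -1.0, -1.5]
grip_width: 0.0098
gripper_force: 12.0
time_s: 32.58
ee_pos: [0.4659, 0.1344, 0.0892]
eef_rot: [[1.0, 0.018, -0.003], [0.018, -1.0, -0.0], [-0.003, 0.0, -1.0]]
force: [0.3, 0.5, -1.1]
grip_width: 0.0103
gripper_force: 12.0
-40 23 z [-68. -60. -58. -57. -53.] y 3.0
-30 29 z [-63. -57. -55. -53. -10.] y 4.0
-20 52 z [-69. -53. -46. -25.  -8.] y 4.0
-10 46 z [-58. -51. -44. -31.  -6.] y 5.0
0 50 z [-56. -47. -38. -27.  -6.] y 5.0
10 44 z [-54. -45. -38. -28. -19.] y 3.0
20 27 z [-54. -46. -42. -41. -32.] y 6.0
30 29 z [-60. -44. -41. -39. -38.] y 5.0
40 25 z [-49. -39. -38. -37. -34.] y 5.0
50 10 z [-44. -40. -36. -36. -33.] y 8.0
11.854060233645352 [  0.20989579 -46.67448836]
```

```bash
python3 -m inch '[[-0.85,0,0.12,-0.3,0],[-0.85,0,0,-0.3,0],[-0.85,0,0,-0.12,0],[-0.85,0,0,0,0]]' 8
python3 -m inch '[[-0.85,0.06,0,-0.05,0],[-0.85,0.06,0,-0.05,0],[-0.85,0,0,0,0]]' 5
```

```text
time_s: 32.97
ee_pos: [0.4674, 0.1399, 0.0622]
eef_rot: [[1.0, 0.019, 0.001], [0.019, -1.0, -0.0], [0.001, 0.0, -1.0]]
force: [-1.0, 1.3, -2.7]
grip_width: 0.0097
gripper_force: 8.0
time_s: 33.22
ee_pos: [0.4734, 0.1402, 0.0585]
eef_rot: [[1.0, 0.019, 0.003], [0.019, -1.0, 0.0], [0.003, -0.0, -1.0]]
force: [2.0, -0.6, 0.7]
grip_width: 0.0102
gripper_force: 5.0
```

```bash
python3 -m inch '[[-0.85,0.05,0,-0.06,0],[-0.85,0.05,0,-0.06,0],[-0.85,0.05,0,-0.06,0],[-0.85,0.03,0,-0.05,0],[-0.85,0,0,0,0]]' 5
python3 tilt.py | grep -v '^-\?[01]0\? '
```

```text
time_s: 33.63
ee_pos: [0.4794, 0.1404, 0.0483]
eef_rot: [[1.0, 0.019, 0.001], [0.019, -1.0, 0.0], [0.001, -0.0, -1.0]]
force: [2.9, -0.7, 2.7]
grip_width: 0.0103
gripper_force: 5.0
-70 14 z [-74. -72. -66. -54. -52.] y 6.0
-60 12 z [-55. -55. -53. -52. -51.] y 18.0
-50 38 z [-56. -53. -52. -43. -40.] y 9.0
-40 44 z [-74. -54. -48. -44. -41.] y 7.0
-30 56 z [-75. -73. -71. -44. -41.] y 6.0
-20 68 z [-76. -73. -47. -36. -11.] y 5.0
20 47 z [-75. -73. -52. -44. -36.] y 6.0
30 47 z [-76. -72. -53. -44. -41.] y 7.0
40 27 z [-55. -51. -45. -44. -41.] y 6.0
50 3 z [-54. -53. -53. -53. -52.] y -1.0
0.26960266680257666 [ 4.70548894e-03 -5.44732908e+01]
```

```bash
python3 -m inch '[[-0.6,0,0,0,0],[-0.3,0,0,0,0],[0,0,0,0,0],[0,0,0,0,0],[0.1,0,0,0,0]]' 5
python3 -m inch '[[0.1,0,0,0.5,0],[0.1,0,0,0.8,0],[0.1,0,0,0.9,0],[0.1,-0.5,-0.3,0.6,0],[0.1,-0.8,-0.5,0.2,0]]'
python3 -m inch '[[0.1,-0.8,-0.5,0,0],[0.1,0,0,0,0],[0.1,0,0,0,0]]'
python3 - <<'E'
from h import *
for n in('side','top'):
    im,d=cams.get_image(n); W=world(n,d); I=im.astype(int); z0=np.load(n+'0.npz'); W0=world(n,z0['d']); I0=z0['im'].astype(int)
    for k,(w,i) in(('before',(W0,I0)),('now',(W,I))):
        roi=(abs(w[...,0]-.48)<.07)&(abs(w[...,1]-.14)<.045)
        red=roi&(i[...,0]>110)&(i[...,1]<60)&(i[...,2]<60)&(w[...,2]>.045); p=w[red]
        bar=roi&(i.max(-1)<80)&(w[...,2]>.036)&(w[...,2]<.048); q=w[bar]
        print(n,k,len(p),p.mean(0).round(4) if len(p) else '',p[:,2].max().round(3) if len(p) else '','bar',len(q),q.mean(0).round(4),q.min(0).round(3),q.max(0).round(3))
from mark import mark
mark()
for n in ('top',):
  for t in ('ink_tin','brayer','spare_bearing','wrench','palette_knife','gum_bottle','brush_pot'):
    ms=cams.masks_of(n,t)
    if ms: r=ms[0]['region']; print(t,round(ms[0]['score'],2),np.median(W[r],0).round(3),np.median(W0[r],0).round(3))
E
```

```text
time_s: 34.1
ee_pos: [0.478, 0.1403, 0.0477]
eef_rot: [[1.0, 0.02, -0.001], [0.02, -1.0, -0.0], [-0.001, 0.0, -1.0]]
force: [0.5, 0.1, 0.3]
grip_width: 0.0411
gripper_force: 0.0
time_s: 34.52
ee_pos: [0.4303, 0.1086, 0.1727]
eef_rot: [[1.0, 0.021, 0.008], [0.021, -1.0, 0.0], [0.008, 0.0, -1.0]]
force: [0.2, -0.4, 0.4]
grip_width: 0.0483
gripper_force: 0.0
time_s: 34.77
ee_pos: [0.3934, 0.0879, 0.1682]
eef_rot: [[1.0, 0.018, 0.001], [0.018, -1.0, -0.0], [0.001, 0.0, -1.0]]
force: [0.9, -0.6, -0.1]
grip_width: 0.0483
gripper_force: 0.0
side before 40 [0.4797 0.1387 0.0912] 0.095 bar 177 [0.4776 0.135  0.0418] [0.432 0.124 0.036] [0.527 0.154 0.047]
side now 35 [0.4811 0.1391 0.091 ] 0.095 bar 174 [0.4802 0.1361 0.0417] [0.432 0.127 0.036] [0.526 0.151 0.048]
top before 34 [0.4813 0.1412 0.0906] 0.096 bar 132 [0.4757 0.1379 0.042 ] [0.422 0.112 0.036] [0.525 0.156 0.048]
top now 24 [0.4842 0.1415 0.092 ] 0.098 bar 68 [0.508  0.1389 0.0418] [0.473 0.114 0.036] [0.529 0.156 0.048]
side ring 8 th med -2.9 [-4. -1.] rad 31.9
side head 12 th med -0.1 [-3.  2.] rad 45.4
top ring 2 th med 1.1 [1. 2.] rad 30.8
top head 5 th med -0.2 [-3.  1.] rad 47.4
[0.03 0.02 0.01] [ 0.7 -0.2 -0.1]
ink_tin 0.69 [ 0.439 -0.015  0.052] [ 0.439 -0.013  0.052]
brayer 0.67 [ 0.664 -0.014  0.03 ] [ 0.664 -0.014  0.029]
spare_bearing 0.59 [0.705 0.147 0.015] [0.706 0.147 0.015]
wrench 0.71 [ 0.668 -0.014  0.029] [ 0.668 -0.014  0.028]
palette_knife 0.58 [0.401 0.489 0.005] [0.401 0.489 0.005]
gum_bottle 0.66 [ 0.691 -0.333  0.105] [ 0.691 -0.333  0.106]
brush_pot 0.65 [0.695 0.355 0.05 ] [0.695 0.355 0.048]
```

```bash
python3 -c "
from rig import manip
print(manip.job_done())"
```

```text
the job is handed in; nothing more can be done
None
```

The ring is turned to its stop with the yellow marks in line, the spanner stands back on its stand (I dropped it once on the way, lifted at the wrong height, and picked it up again), no bystander checked had moved, and the job was handed in at about 35 s.

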